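Swap filter plates at the caddy and present the fresh one

TASK

Change over the air-filter plates: take the used plate from the small stand on the plywood work board and slide it fully home into the open slot at the end of the grey caddy, and let go of it. Then lift the caddy's cover flap (it has a pull lug), draw out the spare plate hidden underneath and hold it up, upright, over the middle of the work board, its lower edge at least 12 cm above the board, and finish there still holding it in the gripper. Leave the other things on the bench where they are.

Things in the scene. Friction and masses are not known exactly. Their poses are not given: they have to be found in the camera images.
- used_plate: the used filter plate: a flat upright slab 8 mm thick (own x), 80 mm wide (own y) and 60 mm high, aluminium frame with a pleated paper filling, plus a grip tab on its top edge, 30 mm wide, 8 mm thick, reaching to 82 mm above the lower edge. Origin: middle of the lower edge; z up. About 120 g. It starts standing in the stand.
- spare_plate: the spare filter plate, the same shape, size and axes as the used one. It starts upright in the middle of the caddy's covered bay, its own x along the caddy's x, its lower edge 6 mm above the bench and held in an 11 x 86 mm guide 24 mm deep, its tab's top 18 mm below the bay's rim; drawn straight up once the flap is open.
- caddy: grey metal caddy, fixed to the bench. Origin: on the bench, under the middle of the covered bay; z up, x points away from the open slot. The bay is a box, 108 mm (x) by 100 mm (y) outside, 100 by 92 mm inside, walls 100 mm high. The base plate runs on to x = -116 mm and carries the open slot. The flap is hinged at the bay's +y side and covers the bay.
- caddy_slot (a point): middle of the floor of the open slot, 6 mm above the bench and 92 mm from the bay's middle towards the caddy's -x. The slot takes a plate upright, lower edge first, the plate's x along the caddy's x (either way round): 11 mm (x) by 86 mm (y), 32 mm deep, with slanted lead-ins on its two long sides that end about 47 mm above the bench. A seated plate stands with its lower edge on this floor. 34 mm of free room between a seated plate's face and the bay's wall.
- cover_flap (a joint): angle of the cover flap, rad: 0 closed, 1.57 upright, 1.92 the stop. Its stiff hinge holds it wherever it is left; about 2 N at the lug moves it. It starts closed or slightly ajar.
- flap_lug (a point): middle of the round head of the pull lug on top of the flap: a disc 18 mm across and 10 mm thick (along the caddy's x, parallel to the hinge) on a stem, 28 mm above the flap's upper face and 88 mm from the hinge line. A gripper that pinches its two flat faces can stay upright while the disc turns between the pads. The closed flap's upper face is 105 mm above the bench.
- flap_hinge (a point): middle of the flap's hinge line, 102.5 mm above the bench and 52 mm from the bay's middle towards the caddy's +y; the line runs along the caddy's x. The flap opens upward and over towards the caddy's +y.
- work_board: flat plywood work board, 150 mm (own x) by 140 mm (own y), 8 mm thick, fixed; origin in the middle of its underside, on the bench
- stand: low plastic stand, 44 x 104 mm and 27 mm high, fixed on the work board; origin in the middle of its underside. An upright pocket 11 x 86 mm, 22 mm deep, holds the used plate, whose lower edge is 5 mm above the stand's underside.
- paste_tin: bystander: round tin, 57 mm across, 24 mm high
- bush_1: bystander: small flanged bush, 24 mm across, 22 mm high
- bush_2: bystander: a second such bush
Mind the look-alikes: they are no part of the job. What is shaped like the used_plate but purple is not meant.

How it is judged:
By the outcome, as a careful person would: the job done as asked, in the order asked, and still so for the second after the job is handed in, while the arm keeps its last pose, push and grip.
It also fails if it takes over 67 s, if anything falls off the work surface, if the arm or the gripper's body presses on something with over 40 N, if the wrist force passes 120 N, or if a joint passes its speed limit or range.

ROBOT

A 6-joint arm with a two-finger parallel gripper is mounted at the origin on the work surface; the furniture and walls round the work are solid. World frame = base frame: x ahead of the robot, y to its left, z up, the work surface at z = 0. Lengths are in m, angles in rad, forces in N, time in s.
With the tool pointing down it reaches from about 0.325 to 0.775 m from the base axis. Payload 5.5 kg.
Tool frame: the origin (TCP) lies at the very end of the fingers, on their centre line; the grasp point (between the pads) lies 19 mm behind it (ctrl.grasp_offset is the distance from the TCP to the grasp point, in m); z points along the fingers, y is the direction in which the jaws open and shut (so a half turn about z gives the same grasp; the last joint's range is limited). The gripper opens to 88 mm and grips with 3 to 60 N. Pads are 20 mm wide; open, the fingers measure 115 mm over their backs; the gripper's body (75 mm by 178 mm) begins 61 mm behind the grasp point.
Start: joints at [1.109, 0.091, 1.231, -0, 1.82, -0.057], TCP at [0.236, 0.552, 0.223] pointing down, gripper open.
Joint ranges: [-2.87, 2.87], [-0.86, 2.18], [0.17, 2.46], [-1.51, 4.65], [0.06, 2.69], [-2.65, 2.65]. Speed limits (rad/s): [2.57, 2.57, 3.01, 3.14, 3.14, 3.14].

INTERFACE

Orientations are given as a rotation vector (axis times angle).
In Python, from cell import ctrl gives the robot as it stands.
- The arm moves only by the tool carry_out, never from a script. Its argument "increments" is a list of rows, each a list of 3 entries, a list of its own where there are three numbers: the shift along the tool's x, y, z in units of 40 mm (1.0 is 40 mm), then the turn, a rotation vector about the tool's x, y, z in units of 6 degrees (1.0 is 6 degrees), then the closure, from 0 (fully open) to 1 (shut). A call has 1 to 10 rows; each row shifts and turns the commanded pose from where the row before left it, along the tool's axes as they then stand; what a row does not reach is not made up. A row lasts 1/8 s, in which the tool goes at most 62.5 mm and 10.7 degrees, less where a joint would pass 70% of its speed; a pose out of reach is approached as far as the arm can. A call is refused whole if a number of a shift passes 1 or a number of a turn 1, either way. A call with a gripper value outside its range is refused whole. The fingers move at their own pace and stop on an object; "newtons" is the grip in N (left out, the last holds). Time passes only in rows, so rows that do not move let the fingers close. It gives the time, the measured TCP pose, the force and the opening at its end, in the units of the state.
- ctrl.observe(): the state, without advancing time (a new reading comes with each control period).
- ctrl.get_image(name): name is "side" or "top"; returns a dict with "color" (400x640x3 uint8, red, green, blue), "fx", "fy", "cx", "cy" (pixels), "T" (4x4, takes a point from camera to world coordinates). Camera axes: x right, y up, looking along -z (the intrinsics and any distortion apply to the point x, -y, -z); pixel columns grow to the right and rows downward; lengths in m; the calibration is good to about 2 mm. A picture is of the moment at which its call begins. There is no depth.
- ctrl.hand_in(): hands the job in, once; it reports no verdict.
The state is a dict: "clock": time; "joint_pos": joint angles; "joint_vel": joint speeds; "effort": joint torques, N m; "tool_pos": TCP position; "tool_rot": TCP orientation; "ft_force": force on the tool from outside, world axes, zero at the start; "moment": the same for the moment, N m; "width": opening from 0.0 (shut) to 1.0 (fully open).
Only numpy, scipy, OpenCV 4.12 (cv2) and the standard library are available. Lean on these libraries where they do the work, as an engineer would, in place of code of your own. Each camera call takes 0.05 s, during which the arm holds its last target.

## Working session

There is one attempt and no reset: what is moved stays moved. The work goes in short steps, Python scripts to look and compute and a tool call to move; the robot and the scene stay as the last step left them, time stands still between calls to the robot, and variables do not carry over. Pictures are saved under pics/ and viewed, and the job is handed in when it is done.

Besides the shell and the picture viewer there is one more tool, called after "Emit:" as name([rows], argument=value, ...), one row to a line, values as JSON. carry_out: Moves the arm, as the interface text tells. Its arguments: {"type":"object","properties":{"increments":{"type":"array","items":{"type":"array"}},"newtons":{"type":"number"}},"required":["increments"]}

```bash
ls; mkdir -p pics; python3 - <<'E'
from cell import ctrl
import cv2,numpy as np
print(ctrl.observe())
for n in("side","top"):
    d=ctrl.get_image(n); cv2.imwrite(f"pics/{n}0.png",d["color"][:,:,::-1])
    print(n,{k:d[k] for k in d if k!="color"})
E
```

```text
pics
{'clock': 0.0, 'joint_pos': array([ 1.10932227e+00,  9.18748322e-02,  1.23188830e+00, -1.51308350e-05,
        1.81977717e+00, -5.67212774e-02]), 'joint_vel': array([-0.00024499, -0.0006015 ,  0.0005882 ,  0.00047159, -0.00014007,
       -0.00036458]), 'effort': array([-4.15455961e-04, -4.46468389e+01, -4.06436026e+01,  6.99673081e-02,
        2.96750525e-02, -1.36655103e-04]), 'tool_pos': array([0.23616288, 0.55125046, 0.22149594]), 'tool_rot': array([-6.31361156e-01, -3.07700060e+00,  2.96269145e-03]), 'ft_force': array([-0.62781948,  0.29496159,  1.00616016]), 'moment': array([-0.05592045,  0.03386865, -0.01553349]), 'width': 0.9991435823941824}
side {'fx': 513.4526783239492, 'fy': 513.4526783239492, 'cx': 321.3197113257943, 'cy': 193.00595463120106, 'T': array([[-0.99736362,  0.02774956, -0.06705051,  0.37634689],
       [-0.0719235 , -0.50069576,  0.86263014,  1.24989681],
       [-0.0096343 ,  0.86517843,  0.50137158,  0.77050827],
       [ 0.        ,  0.        ,  0.        ,  1.        ]])}
top {'fx': 382.7611699233566, 'fy': 382.7611699233566, 'cx': 322.53573589410746, 'cy': 191.60936732055322, 'T': array([[ 1.80420376e-02,  9.82990200e-01, -1.82769671e-01,
         3.14506871e-01],
       [-9.99837226e-01,  1.77537070e-02, -3.21377622e-03,
         1.22628470e-01],
       [ 8.57286514e-05,  1.82797904e-01,  9.83150507e-01,
         9.42750906e-01],
       [ 0.00000000e+00,  0.00000000e+00,  0.00000000e+00,
         1.00000000e+00]])}
```

View pics/side0.png

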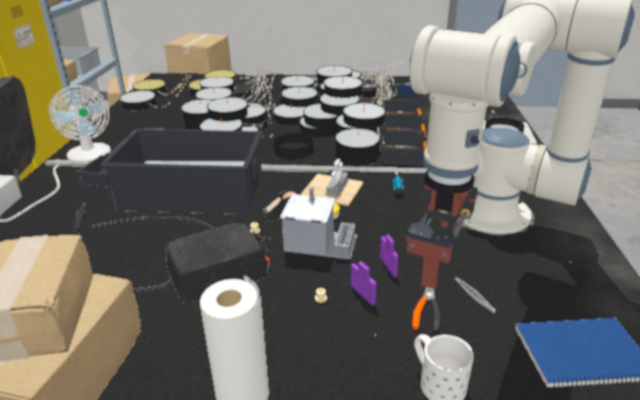

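View pics/top0.png

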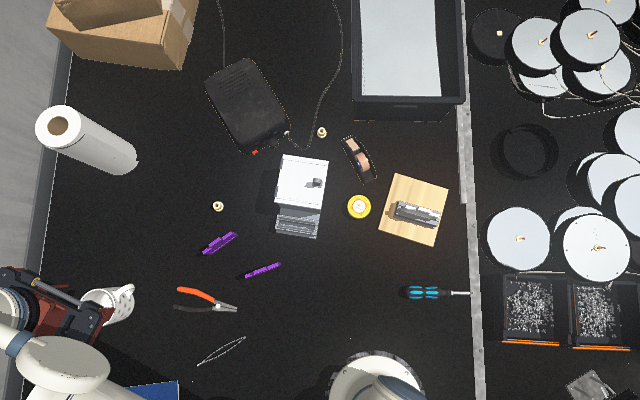

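```bash
python3 - <<'E'
import cv2
t=cv2.imread("pics/top0.png");s=cv2.imread("pics/side0.png")
cv2.imwrite("pics/t1.png",cv2.resize(t[140:250,260:340],None,fx=7,fy=7,interpolation=2)[:600*2,:][:, :])
cv2.imwrite("pics/t1.png",cv2.resize(t[145:245,260:340],None,fx=6,fy=6,interpolation=2))
cv2.imwrite("pics/t2.png",cv2.resize(t[165:255,365:460],None,fx=6,fy=6,interpolation=2))
cv2.imwrite("pics/s1.png",cv2.resize(s[165:265,265:375],None,fx=6,fy=6,interpolation=2))
E
```

```text
(no output)
```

View pics/t1.png

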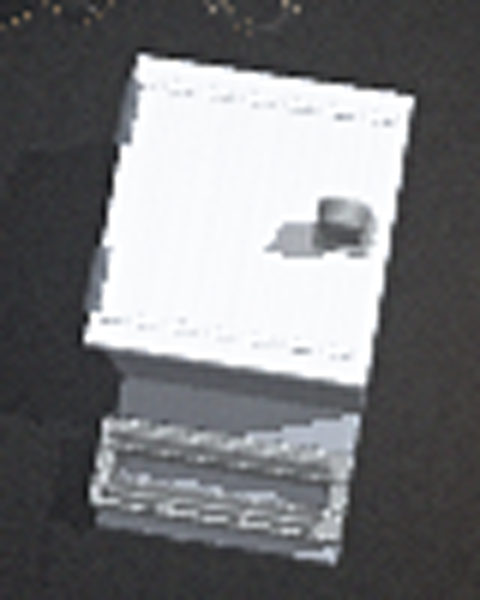

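View pics/t2.png

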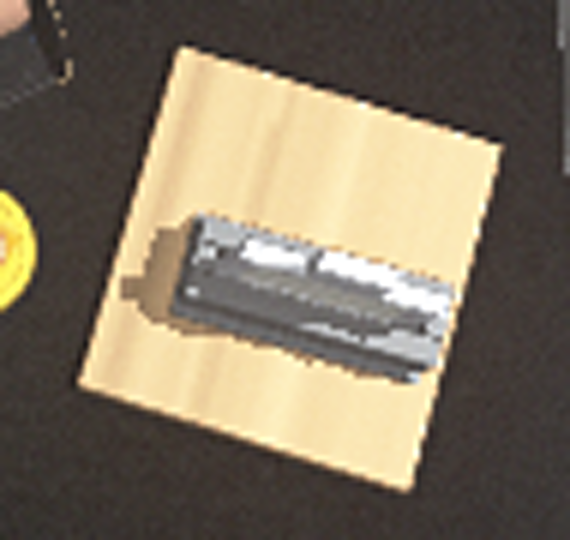

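View pics/s1.png

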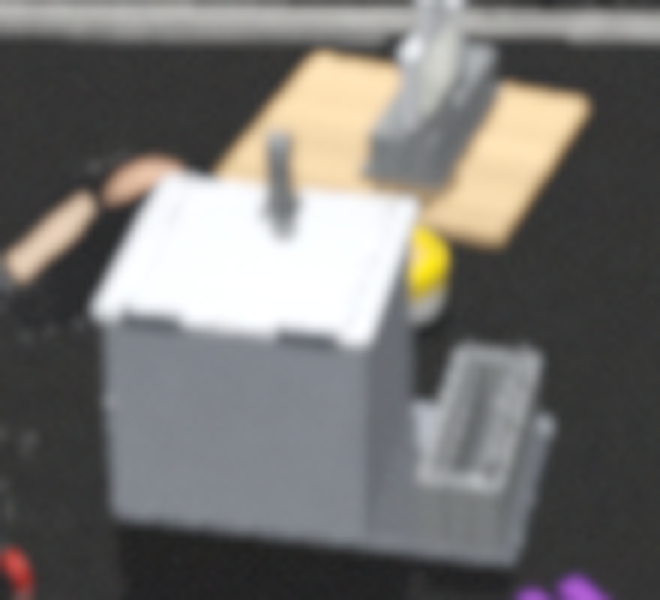

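```bash
cat > h.py <<'E'
import numpy as np,cv2
from scipy.optimize import least_squares
C={'side':(513.4526783239492,321.3197113257943,193.00595463120106,np.array([[-0.99736362,0.02774956,-0.06705051,0.37634689],[-0.0719235,-0.50069576,0.86263014,1.24989681],[-0.0096343,0.86517843,0.50137158,0.77050827],[0,0,0,1]])),
'top':(382.7611699233566,322.53573589410746,191.60936732055322,np.array([[1.80420376e-02,9.82990200e-01,-1.82769671e-01,3.14506871e-01],[-9.99837226e-01,1.77537070e-02,-3.21377622e-03,1.22628470e-01],[8.57286514e-05,1.82797904e-01,9.83150507e-01,9.42750906e-01],[0,0,0,1]]))}
def proj(cam,P):
    f,cx,cy,T=C[cam];P=np.atleast_2d(P)
    q=(P-T[:3,3])@T[:3,:3]
    return np.c_[cx+f*q[:,0]/-q[:,2],cy+f*q[:,1]/q[:,2]]
def ray(cam,uv,z):
    f,cx,cy,T=C[cam]
    d=T[:3,:3]@np.array([(uv[0]-cx)/f,-(uv[1]-cy)/f,-1]);o=T[:3,3]
    return o+d*(z-o[2])/d[2]
def w(pose,L,z0=0):
    x,y,a=pose;L=np.atleast_2d(L)
    return np.c_[x+np.cos(a)*L[:,0]-np.sin(a)*L[:,1],y+np.sin(a)*L[:,0]+np.cos(a)*L[:,1],L[:,2]+z0]
def fit(obs,p0):
    def r(p):
        return np.concatenate([(proj(c,w(p,np.array(l)/1000))[0]-uv) for c,l,uv in obs])
    s=least_squares(r,p0,loss='soft_l1');return s.x,r(s.x).reshape(-1,2)
def crop(u,v,x0,y0,k=6): return np.array([x0+(u+.5)/k-.5,y0+(v+.5)/k-.5])
def box(x0,x1,y0,y1,z0,z1):
    P=[(x,y,z) for x in(x0,x1) for y in(y0,y1) for z in(z0,z1)]
    E=[(i,j) for i in range(8) for j in range(i) if bin(i^j).count('1')==1]
    return np.array(P)/1000,E
def draw(img,cam,pose,bx,col,x0,y0,k,z0=0):
    P,E=bx;q=(proj(cam,w(pose,P,z0))-[x0,y0]+.5)*k-.5
    for i,j in E: cv2.line(img,tuple(int(a) for a in q[i].round()),tuple(int(a) for a in q[j].round()),col,1,cv2.LINE_AA)
E
cat > fit1.py <<'E'
from h import *
T=lambda u,v:crop(u,v,260,145); S=lambda u,v:crop(u,v,265,165); B=lambda u,v:crop(u,v,365,165)
ob=[('top',(-116,-50,5),T(340,565)),('top',(-116,50,5),T(97,525)),('top',(-92,0,47),T(221,479)),('top',(0,-36,133),T(345,220)),
('side',(-116,50,0),S(518,567)),('side',(54,50,0),S(110,518)),('side',(-92,0,47),S(480,415)),('side',(-54,50,0),S(365,537)),('side',(-116,-50,5),S(552,430)),('side',(0,-36,133),S(278,143))]
cad,r=fit(ob,[.4,.15,0]);print('caddy',cad,'\n',r.round(1))
ob=[('top',(75,70,8),B(182,45)),('top',(75,-70,8),B(502,147)),('top',(-75,-70,8),B(410,492)),('top',(-75,70,8),B(80,383))]
print([ray('top',o[2],.008)[:2].round(4) for o in ob])
brd,r=fit(ob,[.35,-.1,0]);print('board',brd,'\n',r.round(1))
t=cv2.imread("pics/top0.png");s=cv2.imread("pics/side0.png")
E
python3 fit1.py
```

```text
caddy [ 0.49330995  0.17318349 -0.14024849] 
 [[-0.4  0.1]
 [-0.3  0.3]
 [-0.3 -0.2]
 [-0.  -0.3]
 [-0.6 -0.8]
 [ 0.6 -0.8]
 [-0.2 -3.7]
 [ 0.1  1.2]
 [-0.  -2.4]
 [ 0.2  1.2]]
[array([ 0.5414, -0.0549]), array([ 0.5003, -0.1868]), array([ 0.3578, -0.1438]), array([ 0.3994, -0.0111])]
board [ 0.44976237 -0.09917643 -0.29934634] 
 [[-0.2 -0.3]
 [ 0.5 -0.2]
 [ 0.1  0.2]
 [-0.4  0.3]]
```

```bash
cat > ov.py <<'E'
from h import *
import sys
def panel(img,cam,x0,y0,wd,ht,k,items):
    c=cv2.resize(img[y0:y0+ht,x0:x0+wd],None,fx=k,fy=k,interpolation=2)
    for pose,bx,col,z0 in items: draw(c,cam,pose,bx,col,x0,y0,k,z0)
    return c
E
cat > ov1.py <<'E'
from ov import *
cad=[0.4933,0.1732,-.1402]; st=[float(a) for a in sys.argv[1:4]]
t=cv2.imread("pics/top0.png");s=cv2.imread("pics/side0.png")
R=(0,0,255);G=(0,200,0);Bl=(255,100,0);M=(255,0,255)
it=[(cad,box(-54,54,-50,50,0,100),R,0),(cad,box(-116,-54,-50,50,0,4),G,0),(cad,box(-97.5,-86.5,-43,43,6,47),Bl,0)]
it2=[(st,box(-22,22,-52,52,8,35),R,0),(st,box(-4,4,-40,40,13,73),G,0),(st,box(-4,4,-15,15,73,95),Bl,0)]
cv2.imwrite("pics/o_t1.png",panel(t,'top',260,145,80,100,6,it))
cv2.imwrite("pics/o_s1.png",panel(s,'side',265,165,110,100,6,it))
a=panel(t,'top',370,165,90,90,6,it2);b=panel(s,'side',295,150,70,60,6,it2)
o=np.zeros((a.shape[0]+b.shape[0],max(a.shape[1],b.shape[1]),3),np.uint8)
cv2.imwrite("pics/o_t2.png",a);cv2.imwrite("pics/o_s2.png",b)
E
python3 ov1.py .435 -.105 -.3
```

```text
(no output)
```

View pics/o_t1.png

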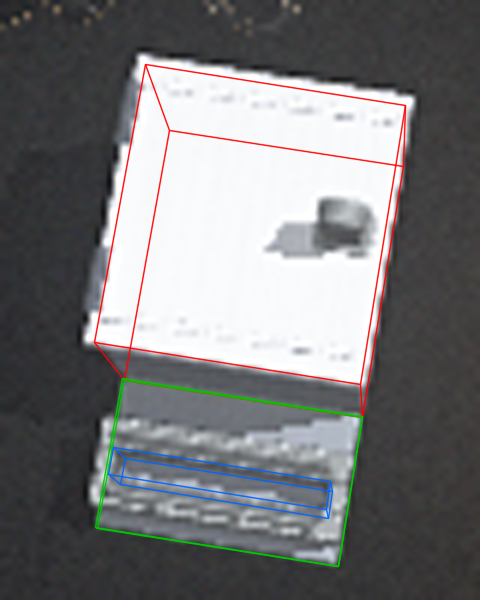

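View pics/o_s1.png

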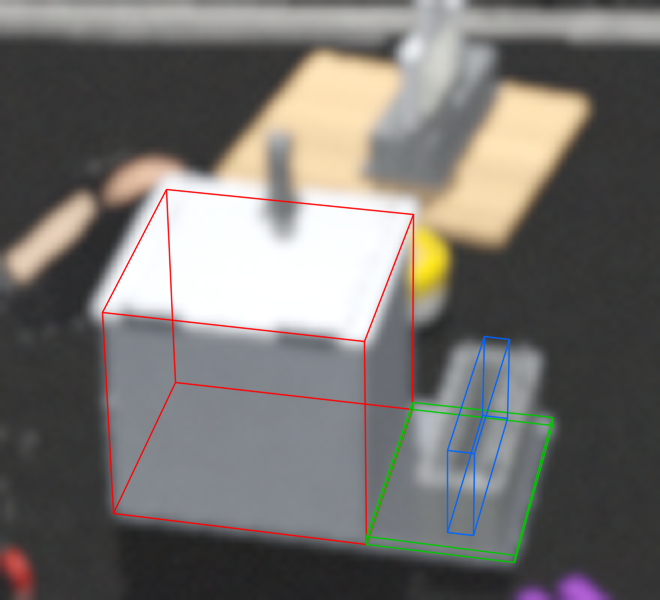

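View pics/o_t2.png

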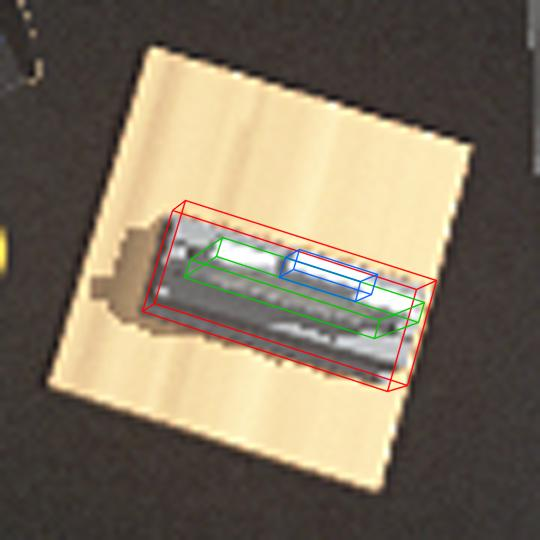

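View pics/o_s2.png

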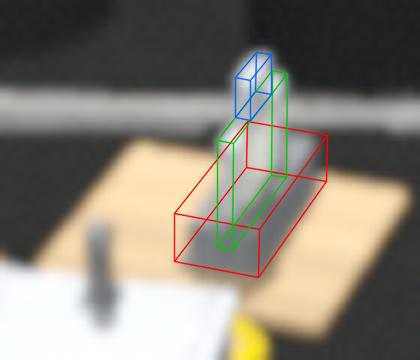

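```bash
cat > fit2.py <<'E'
from h import *
S=lambda u,v:crop(u,v,265,165); B=lambda u,v:crop(u,v,365,165)
ob=[('top',(-22,52,8),B(172,316)),('top',(-22,-52,8),B(415,384)),('top',(22,-52,35),B(458,290)),('top',(22,52,35),B(203,213))]
st,r=fit(ob,[.43,-.1,-.3]);print('stand',st,'\n',r.round(1))
E
python3 fit2.py; python3 ov1.py .4320 -.1045 -.26;python3 - <<'E'
import cv2
s=cv2.imread("pics/side0.png");cv2.imwrite("pics/s3.png",cv2.resize(s[150:205,315:365],None,fx=10,fy=10,interpolation=2))
t=cv2.imread("pics/top0.png");cv2.imwrite("pics/t3.png",cv2.resize(t[190:240,385:450],None,fx=10,fy=10,interpolation=2))
E
```

```text
stand [ 0.43290468 -0.10269835 -0.26387785] 
 [[-0.9  0.9]
 [-0.   1.4]
 [ 0.2 -1.6]
 [ 0.5 -0.8]]
```

View pics/o_t2.png

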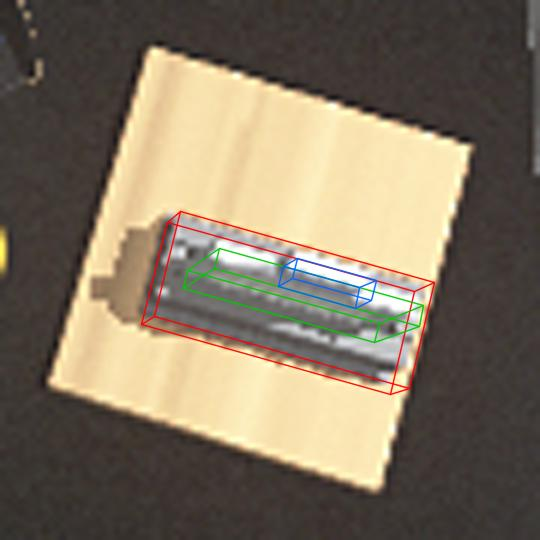

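View pics/s3.png

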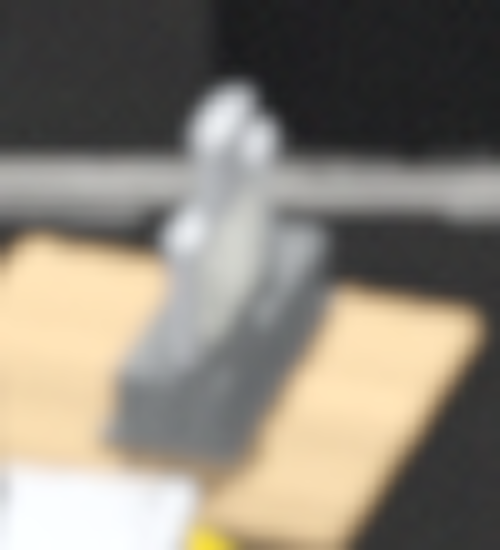

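View pics/t3.png

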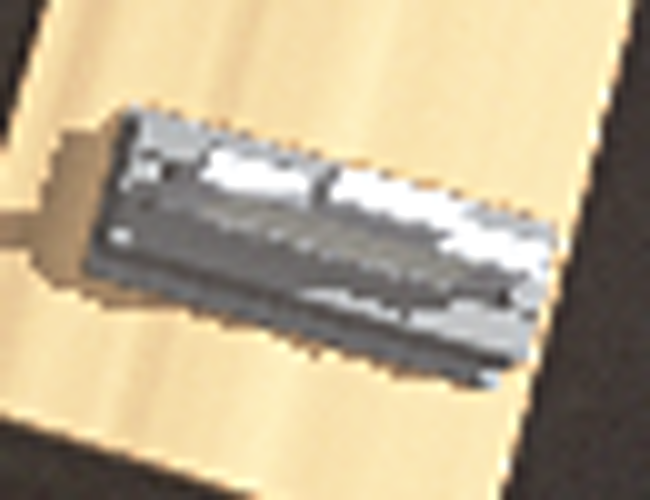

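```bash
python3 - <<'E'
from h import *
Q=lambda u,v:crop(u,v,385,190,10)
a=ray('top',Q(205,163),.073);b=ray('top',Q(553,256),.073);c=ray('top',Q(393,197),.095)
print(a,b,(a+b)/2,c,np.linalg.norm(a-b),np.arctan2(-(a-b)[0],(a-b)[1]))
# side: tab top center
S=lambda u,v:crop(u,v,315,150,10)
for x in((225,95),(262,130),(243,112)): print('side tab',ray('side',S(*x),.095))
from ov import *
E
cat fit1.py >/dev/null; python3 ov1.py .4275 -.1045 -.27
```

```text
[ 0.44637262 -0.0645019   0.073     ] [ 0.42632876 -0.14355616  0.073     ] [ 0.43635069 -0.10402903  0.073     ] [ 0.43611945 -0.10159213  0.095     ] 0.08155569705699653 -0.24831294414423075
side tab [ 0.43460385 -0.11486762  0.095     ]
side tab [ 0.42276959 -0.09244624  0.095     ]
side tab [ 0.42880797 -0.10390297  0.095     ]
```

View pics/o_t2.png

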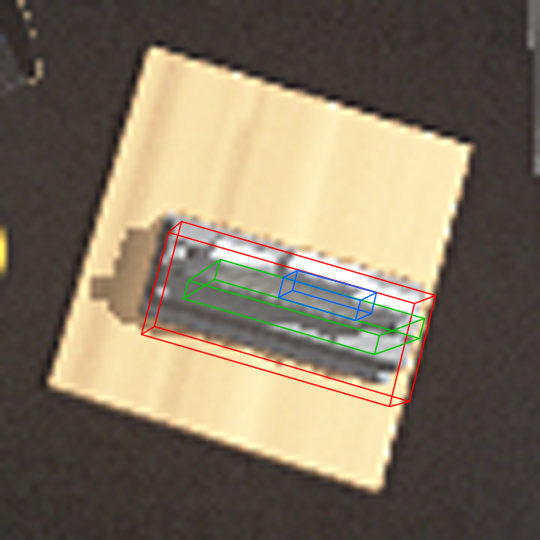

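View pics/o_s2.png

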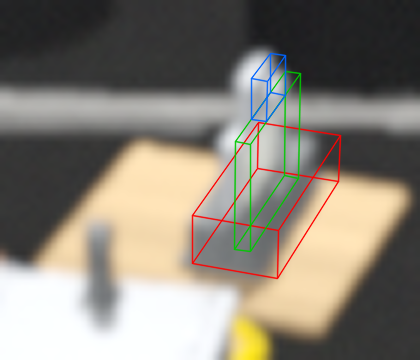

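```bash
cat > mv.py <<'E'
from h import *
from scipy.spatial.transform import Rotation as Ro
from cell import ctrl
def toolR(yaw,tilt=0,flip=1):
    # object x axis at yaw; tool y = flip*objx ; tool z = -(cos t z + sin t objy)
    ox=np.array([np.cos(yaw),np.sin(yaw),0]);oy=np.array([-np.sin(yaw),np.cos(yaw),0])
    z=-(np.cos(tilt)*np.array([0,0,1])+np.sin(tilt)*oy); y=flip*ox
    return np.c_[np.cross(y,z),y,z]
GO=ctrl.grasp_offset
def tcp(g,R): return np.array(g)+GO*R[:,2]
def state():
    o=ctrl.observe();return np.array(o['tool_pos']),Ro.from_rotvec(o['tool_rot']).as_matrix(),o
def report(p,R,p0=None,R0=None):
    a,b,o=state()
    if p0 is not None:a=p0
    if R0 is not None:b=R0
    rv=Ro.from_matrix(b.T@R).as_rotvec()
    print('turn(6deg)',(np.degrees(rv)/6).round(2),'shift(now axes)',((b.T@(p-a))/.04).round(2),'shift(after turn)',((R.T@(p-a))/.04).round(2),'F',o['ft_force'].round(1),'w',round(o['width'],3),'t',o['clock'],'q',np.round(o['joint_pos'],2))
E
python3 - <<'E'
from mv import *
a,b,o=state();print(GO,b.round(3))
for f in(1,-1):
    R=toolR(-.25,np.radians(15),f); p=tcp([.4355,-.1035,.083],R);print(p);report(p+[0,0,.09],R)
E
```

```text
0.0187 [[-0.919  0.394 -0.001]
 [ 0.394  0.919 -0.002]
 [ 0.    -0.002 -1.   ]]
[ 0.43430259 -0.10818945  0.06493719]
turn(6deg) [ 1.75 -2.06 13.44] shift(now axes) [-11.05 -13.2    1.69] shift(after turn) [-13.81   8.88   5.43] F [-0.5 -0.7 -1.1] w 1.002 t 0.1 q [ 1.11  0.09  1.23 -0.    1.82 -0.06]
[ 0.43430259 -0.10818945  0.06493719]
turn(6deg) [  2.14   1.83 -16.37] shift(now axes) [-11.05 -13.2    1.69] shift(after turn) [13.81 -8.88  5.43] F [-0.5 -0.7 -1.1] w 1.002 t 0.1 q [ 1.11  0.09  1.23 -0.    1.82 -0.06]
```

```bash
cat >> mv.py <<'E'
def rows(p,R,n,p0=None,R0=None):
    a,b,o=state()
    if p0 is not None:a=p0
    if R0 is not None:b=R0
    rv=Ro.from_matrix(b.T@R).as_rotvec()
    cur=b;st=(p-a)/n;out=[]
    for i in range(n):
        # shift applied in frame at row's start
        out.append([(cur.T@st/.04).round(2).tolist(),(np.degrees(rv)/n/6).round(2).tolist()])
        cur=cur@Ro.from_rotvec(rv/n).as_matrix()
    for r in out: print(r)
    return p,R
E
python3 - <<'E'
from mv import *
R=toolR(-.25,np.radians(15),1); p=tcp([.4355,-.1035,.083],R);rows(p+[0,0,.13],R,18)
E
```

```text
[[-0.61, -0.73, 0.04], [0.1, -0.11, 0.75]]
[[-0.67, -0.68, 0.05], [0.1, -0.11, 0.75]]
[[-0.72, -0.63, 0.07], [0.1, -0.11, 0.75]]
[[-0.76, -0.57, 0.08], [0.1, -0.11, 0.75]]
[[-0.81, -0.51, 0.1], [0.1, -0.11, 0.75]]
[[-0.84, -0.44, 0.11], [0.1, -0.11, 0.75]]
[[-0.87, -0.37, 0.13], [0.1, -0.11, 0.75]]
[[-0.9, -0.3, 0.14], [0.1, -0.11, 0.75]]
[[-0.92, -0.23, 0.15], [0.1, -0.11, 0.75]]
[[-0.93, -0.16, 0.17], [0.1, -0.11, 0.75]]
[[-0.94, -0.08, 0.18], [0.1, -0.11, 0.75]]
[[-0.94, -0.01, 0.19], [0.1, -0.11, 0.75]]
[[-0.93, 0.07, 0.2], [0.1, -0.11, 0.75]]
[[-0.92, 0.14, 0.21], [0.1, -0.11, 0.75]]
[[-0.91, 0.22, 0.22], [0.1, -0.11, 0.75]]
[[-0.88, 0.29, 0.23], [0.1, -0.11, 0.75]]
[[-0.85, 0.36, 0.24], [0.1, -0.11, 0.75]]
[[-0.82, 0.43, 0.24], [0.1, -0.11, 0.75]]
```

Emit:
carry_out([
  [[-0.61,-0.73,0.04],[0.1,-0.11,0.75],0],
  [[-0.67,-0.68,0.05],[0.1,-0.11,0.75],0],
  [[-0.72,-0.63,0.07],[0.1,-0.11,0.75],0],
  [[-0.76,-0.57,0.08],[0.1,-0.11,0.75],0],
  [[-0.81,-0.51,0.1],[0.1,-0.11,0.75],0],
  [[-0.84,-0.44,0.11],[0.1,-0.11,0.75],0],
  [[-0.87,-0.37,0.13],[0.1,-0.11,0.75],0],
  [[-0.9,-0.3,0.14],[0.1,-0.11,0.75],0],
  [[-0.92,-0.23,0.15],[0.1,-0.11,0.75],0],
], newtons=12)

```text
clock: 1.23
tool_pos: [0.335, 0.2205, 0.2084]
tool_rot: [1.617, 2.593, -0.171]
ft_force: [0.5, -0.5, 0.4]
width: 1.001
```

Emit:
carry_out([
  [[-0.93,-0.16,0.17],[0.1,-0.11,0.75],0],
  [[-0.94,-0.08,0.18],[0.1,-0.11,0.75],0],
  [[-0.94,-0.01,0.19],[0.1,-0.11,0.75],0],
  [[-0.93,0.07,0.2],[0.1,-0.11,0.75],0],
  [[-0.92,0.14,0.21],[0.1,-0.11,0.75],0],
  [[-0.91,0.22,0.22],[0.1,-0.11,0.75],0],
  [[-0.88,0.29,0.23],[0.1,-0.11,0.75],0],
  [[-0.85,0.36,0.24],[0.1,-0.11,0.75],0],
  [[-0.82,0.43,0.24],[0.1,-0.11,0.75],0],
  [[0,0,0],[0,0,0],0.3],
])

```text
clock: 2.48
tool_pos: [0.432, -0.1099, 0.193]
tool_rot: [2.358, 1.814, -0.314]
ft_force: [-0.4, 1.1, 0.3]
width: 0.927
```

```bash
python3 - <<'E'
from mv import *
R=toolR(-.25,np.radians(15),1); p=tcp([.4355,-.1035,.083],R);report(p,R);print(state()[0])
for n,(x,y,w_,h_) in dict(top=(370,160,100,100),side=(290,110,100,100)).items():
    d=ctrl.get_image(n);cv2.imwrite(f"pics/{n}1.png",d["color"][:,:,::-1])
    cv2.imwrite(f"pics/{n}1c.png",cv2.resize(d["color"][y:y+h_,x:x+w_,::-1],None,fx=6,fy=6,interpolation=2))
E
```

```text
turn(6deg) [-0.11 -0.04 -0.07] shift(now axes) [0.87 0.07 3.08] shift(after turn) [0.88 0.05 3.08] F [-0.4  1.1  0.3] w 0.927 t 2.475 q [-0.13 -0.3   1.67 -0.26  1.81  0.07]
[ 0.43198949 -0.10991537  0.19296446]
```

View pics/side1c.png

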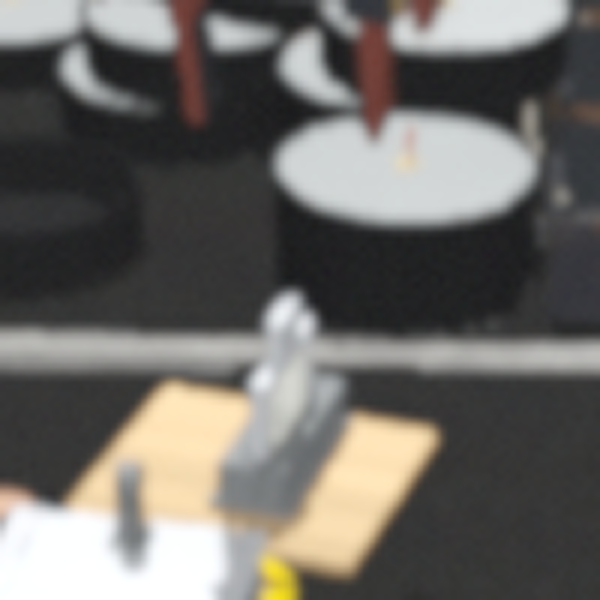

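View pics/top1c.png

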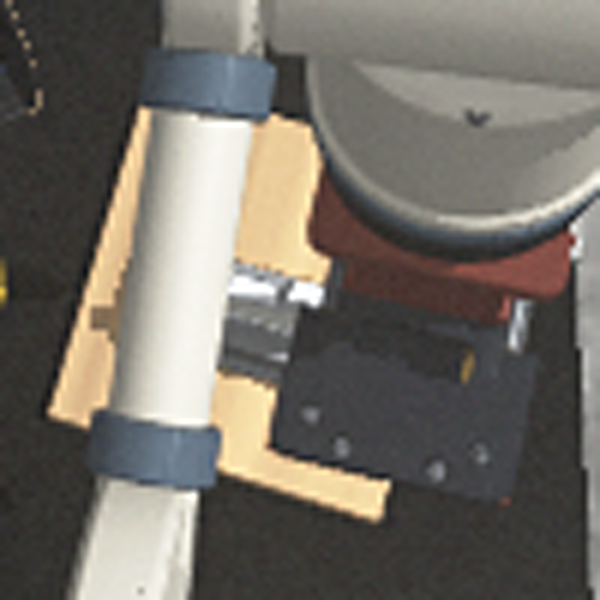

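Emit:
carry_out([
  [[0.22,0.01,0.77],[-0.11,-0.04,-0.07],0.3],
  [[0.22,0.01,0.77],[0,0,0],0.4],
  [[0.22,0.01,0.77],[0,0,0],0.5],
  [[0.22,0.02,0.77],[0,0,0],0.55],
  [[0,0,0],[0,0,0],0.6],
  [[0,0,0],[0,0,0],0.6],
])

```text
clock: 3.32
tool_pos: [0.4353, -0.1061, 0.0674]
tool_rot: [2.336, 1.822, -0.303]
ft_force: [0.7, -0.9, 0.8]
width: 0.399
```

```bash
python3 - <<'E'
from mv import *
R=toolR(-.25,np.radians(15),1); p=tcp([.4355,-.1035,.083],R);report(p,R);print(state()[0])
for n,(x,y,w_,h_) in dict(top=(370,160,100,100),side=(300,130,60,60)).items():
    d=ctrl.get_image(n);cv2.imwrite(f"pics/{n}2.png",d["color"][:,:,::-1])
    cv2.imwrite(f"pics/{n}2c.png",cv2.resize(d["color"][y:y+h_,x:x+w_,::-1],None,fx=8,fy=8,interpolation=2))
E
```

```text
turn(6deg) [ 0.05 -0.01  0.03] shift(now axes) [-0.04 -0.01  0.07] shift(after turn) [-0.04 -0.01  0.07] F [ 0.7 -0.9  0.8] w 0.399 t 3.325 q [-0.11 -0.27  1.87 -0.26  1.58  0.13]
[ 0.43532941 -0.10611813  0.06742372]
```

View pics/side2c.png

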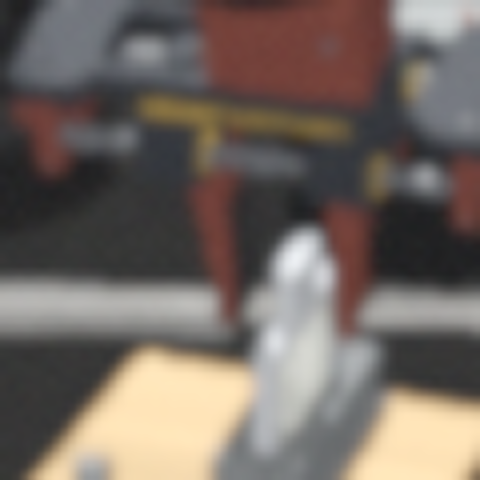

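Emit:
carry_out([
  [[0,-0.05,0.05],[0,0,0],0.75],
  [[0,0,0],[0,0,0],0.8],
  [[0,0,0],[0,0,0],0.85],
  [[0,0,0],[0,0,0],0.95],
  [[0,0,0],[0,0,0],1.0],
], newtons=5)

```text
clock: 4.05
tool_pos: [0.4328, -0.1067, 0.064]
tool_rot: [2.338, 1.821, -0.305]
ft_force: [-0.0, -0.3, 0.3]
width: 0.091
```

```bash
python3 - <<'E'
from mv import *
R=toolR(-.25,np.radians(15),1); p=tcp([.4355,-.1035,.083],R);report(p,R);a,b,o=state();print(a,b.T@o['ft_force'],b.T@o['moment'])
for n,(x,y,w_,h_) in dict(top=(370,160,100,100),side=(300,130,60,60)).items():
    d=ctrl.get_image(n);cv2.imwrite(f"pics/{n}3.png",d["color"][:,:,::-1])
    cv2.imwrite(f"pics/{n}3c.png",cv2.resize(d["color"][y:y+h_,x:x+w_,::-1],None,fx=8,fy=8,interpolation=2))
E
```

```text
turn(6deg) [ 0.03 -0.    0.02] shift(now axes) [-0.03  0.05 -0.01] shift(after turn) [-0.03  0.05 -0.01] F [-0.  -0.3  0.3] w 0.091 t 4.05 q [-0.12 -0.28  1.88 -0.26  1.57  0.13]
[ 0.43279223 -0.10668058  0.06404965] [-0.3734845   0.03891173 -0.25066661] [ 0.08200875  0.06255495 -0.02653834]
```

View pics/side3c.png

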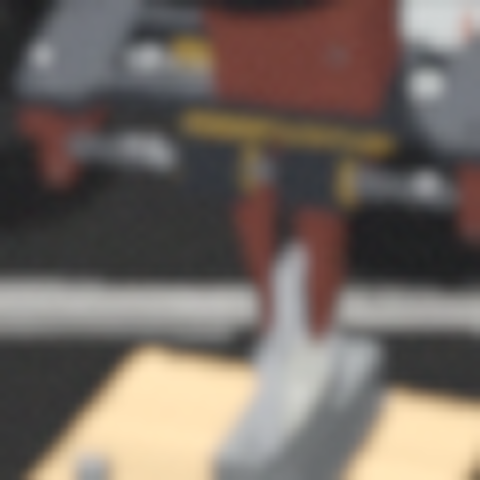

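```bash
python3 - <<'E'
from mv import *
a,b,o=state();rows(a+[0,0,.09],b,4)
cad=[0.4933,0.1732,-.1402]
s=w(cad,[-.092,0,.006])[0];print(s)
E
```

```text
[[-0.15, 0.0, -0.54], [0.0, 0.0, 0.0]]
[[-0.15, 0.0, -0.54], [0.0, 0.0, 0.0]]
[[-0.15, 0.0, -0.54], [0.0, 0.0, 0.0]]
[[-0.15, 0.0, -0.54], [0.0, 0.0, 0.0]]
[0.4022027  0.18605619 0.006     ]
```

Emit:
carry_out([
  [[0,0,0],[0,0,0],1.0],
  [[-0.15,0,-0.54],[0,0,0],1.0],
  [[-0.15,0,-0.54],[0,0,0],1.0],
  [[-0.15,0,-0.54],[0,0,0],1.0],
  [[-0.15,0,-0.54],[0,0,0],1.0],
  [[0,0,0],[0,0,0],1.0],
], newtons=25)

```text
clock: 4.9
tool_pos: [0.4331, -0.1075, 0.1551]
tool_rot: [2.337, 1.82, -0.302]
ft_force: [1.1, 1.0, -1.4]
width: 0.087
```

```bash
python3 - <<'E'
from mv import *
a,b,o=state();print(a,o['ft_force'],o['width'])
for n,(x,y,w_,h_) in dict(top=(370,160,100,100),side=(290,100,90,90)).items():
    d=ctrl.get_image(n);cv2.imwrite(f"pics/{n}4.png",d["color"][:,:,::-1])
    cv2.imwrite(f"pics/{n}4c.png",cv2.resize(d["color"][y:y+h_,x:x+w_,::-1],None,fx=6,fy=6,interpolation=2))
E
```

```text
[ 0.43310915 -0.10749738  0.15512934] [ 1.0914147   0.98941511 -1.38378386] 0.08650849283514661
```

View pics/side4c.png

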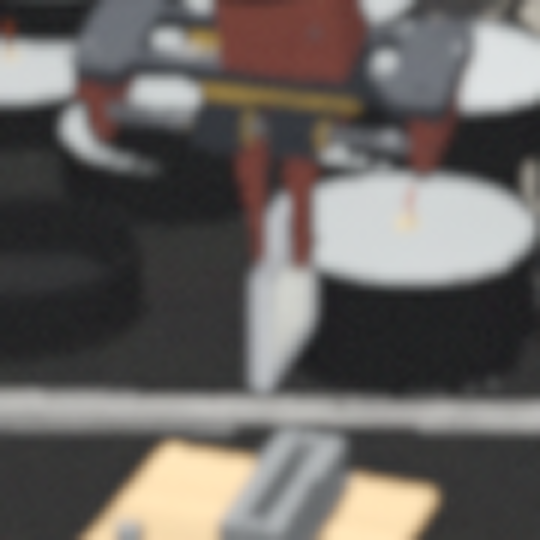

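View pics/top4c.png

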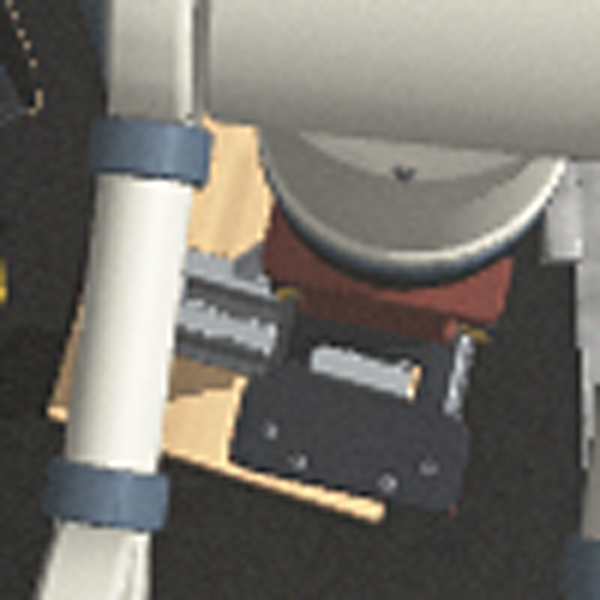

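```bash
cat > slot.py <<'E'
from mv import *
cad=[0.4933,0.1732,-.1402]
def slotpose(low,dx=0,dy=0,yaw=-.1402):
    R=toolR(yaw,np.radians(15),1)
    g=w(cad,[-.092+dx,.0014+dy,0])[0]+[0,0,low+.069]
    return tcp(g,R),R
E
python3 - <<'E'
from slot import *
p,R=slotpose(.085);print(p);rows(p,R,9)
E
```

```text
[0.401722   0.18265002 0.13593719]
[[0.75, -0.28, -0.15], [-0.03, -0.0, -0.11]]
[[0.75, -0.27, -0.15], [-0.03, -0.0, -0.11]]
[[0.75, -0.26, -0.15], [-0.03, -0.0, -0.11]]
[[0.76, -0.25, -0.15], [-0.03, -0.0, -0.11]]
[[0.76, -0.24, -0.16], [-0.03, -0.0, -0.11]]
[[0.76, -0.23, -0.16], [-0.03, -0.0, -0.11]]
[[0.76, -0.22, -0.16], [-0.03, -0.0, -0.11]]
[[0.77, -0.21, -0.16], [-0.03, -0.0, -0.11]]
[[0.77, -0.21, -0.16], [-0.03, -0.0, -0.11]]
```

Emit:
carry_out([
  [[0.75,-0.28,-0.15],[-0.03,0,-0.11],1],
  [[0.75,-0.27,-0.15],[-0.03,0,-0.11],1],
  [[0.75,-0.26,-0.15],[-0.03,0,-0.11],1],
  [[0.76,-0.25,-0.15],[-0.03,0,-0.11],1],
  [[0.76,-0.24,-0.16],[-0.03,0,-0.11],1],
  [[0.76,-0.23,-0.16],[-0.03,0,-0.11],1],
  [[0.76,-0.22,-0.16],[-0.03,0,-0.11],1],
  [[0.77,-0.21,-0.16],[-0.03,0,-0.11],1],
  [[0.77,-0.21,-0.16],[-0.03,0,-0.11],1],
  [[0,0,0],[0,0,0],1],
])

```text
clock: 6.25
tool_pos: [0.4013, 0.1839, 0.1348]
tool_rot: [2.226, 1.942, -0.295]
ft_force: [0.0, -0.7, -0.1]
width: 0.091
```

```bash
python3 - <<'E'
from slot import *
p,R=slotpose(.085);report(p,R);print(state()[0])
for n,(x,y,w_,h_) in dict(top=(260,145,100,100),side=(290,140,100,100)).items():
    d=ctrl.get_image(n);cv2.imwrite(f"pics/{n}5.png",d["color"][:,:,::-1])
    cv2.imwrite(f"pics/{n}5c.png",cv2.resize(d["color"][y:y+h_,x:x+w_,::-1],None,fx=6,fy=6,interpolation=2))
E
```

```text
turn(6deg) [0.01 0.01 0.03] shift(now axes) [-0.04  0.01 -0.02] shift(after turn) [-0.04  0.01 -0.02] F [ 0.  -0.7 -0.1] w 0.091 t 6.25 q [ 0.52 -0.19  1.68 -0.21  1.81  0.62]
[0.40134802 0.1839412  0.13484813]
```

View pics/side5c.png

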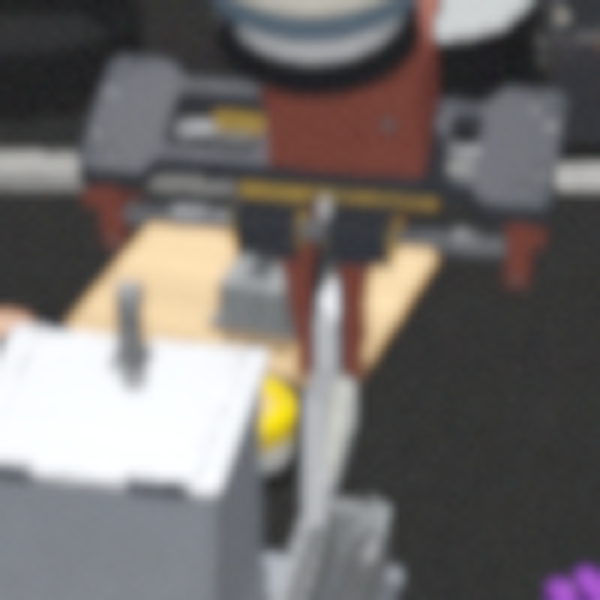

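View pics/top5c.png

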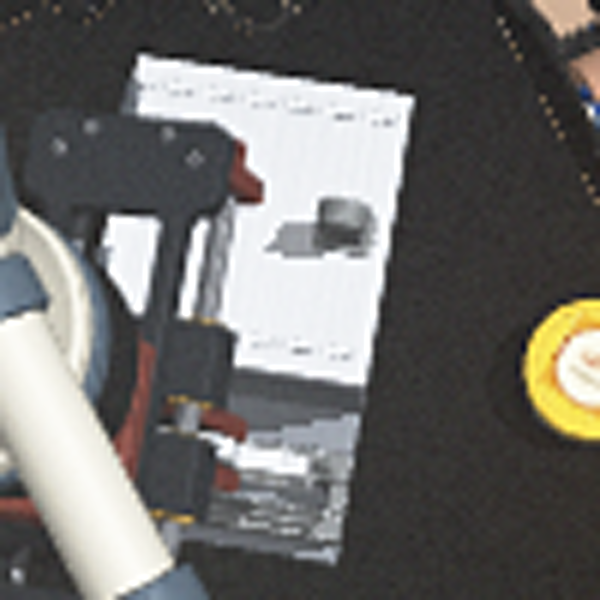

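```bash
python3 - <<'E'
from slot import *
a,b,o=state()
# side lines for several pts: bottom of left bit, right bit, tip
def tri(us,ut):
    r=least_squares(lambda X:np.r_[proj('side',X)[0]-us,proj('top',X)[0]-ut],[.45,.18,.18]);return r.x,r.fun.round(1)
S=lambda u,v:crop(u,v,290,140);T=lambda u,v:crop(u,v,260,145)
for us,ut in [((110,245),(245,195)),((95,190),(235,145)),((330,375),(240,480))]:
    X,f=tri(S(*us),T(*ut));print(X,f,'tool',b.T@(X-a),'cad',w([0,0,.1402],X-np.array([.4933,.1732,0])))
E
python3 - <<'E'
import cv2
s=cv2.imread("pics/side5.png");cv2.imwrite("pics/s5d.png",cv2.resize(s[145:230,295:385],None,fx=8,fy=8,interpolation=4))
E
```

```text
[0.48891987 0.17100184 0.17665198] [ 1.4  0.3  0.  -1.2] tool [-0.00986785  0.08780914 -0.03968539] cad [[-0.00402998 -0.00278868  0.17665198]]
[0.49735333 0.17313577 0.2032851 ] [ 0.  0.  0. -0.] tool [-0.01363225  0.09590245 -0.06624339] cad [[0.00402254 0.00050282 0.2032851 ]]
[0.39823653 0.17326931 0.12030364] [ 2.   0.3  0.1 -1.8] tool [-0.00518273 -0.00239191  0.01728448] cad [[-0.09414039 -0.01321565  0.12030364]]
```

View pics/s5d.png

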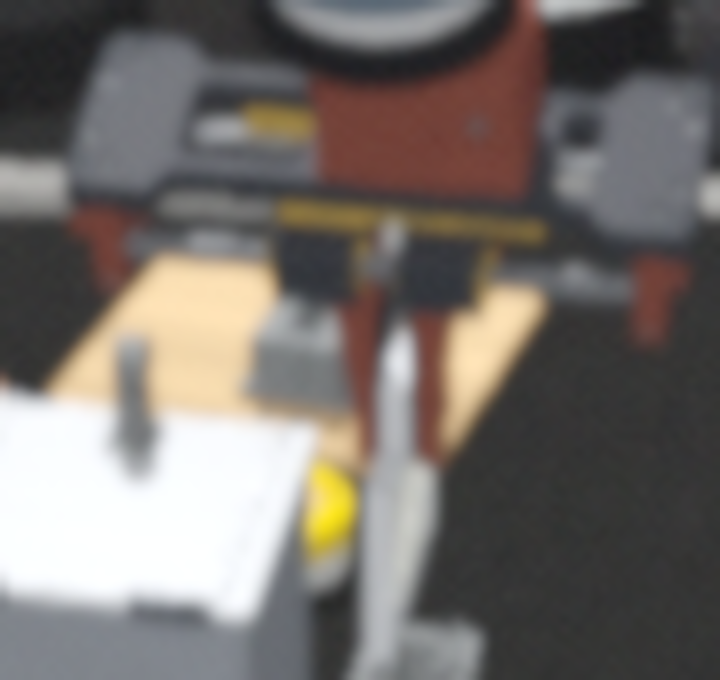

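```bash
python3 - <<'E'
from slot import *
a,b,o=state()
s=cv2.imread("pics/side5.png");k=8
c=cv2.resize(s[145:230,295:385],None,fx=k,fy=k,interpolation=4)
for P,col in [((0,0,0),(0,0,255)),((0,.0885,-.08),(0,255,0)),((0,-.0885,-.08),(0,255,0)),((0,.0885,-.05),(255,0,0)),((0,-.0885,-.05),(255,0,0)),((0,0,-.0187),(0,255,255)),((0,-.0885,-.04),(255,255,0)),((0,.0885,-.04),(255,255,0)),((0,0,-.08),(0,255,0))]:
    q=(proj('side',a+b@np.array(P))[0]-[295,145]+.5)*k-.5;cv2.circle(c,tuple(int(x) for x in q),5,col,-1)
cv2.imwrite("pics/s5e.png",c)
E
```

```text
(no output)
```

View pics/s5e.png

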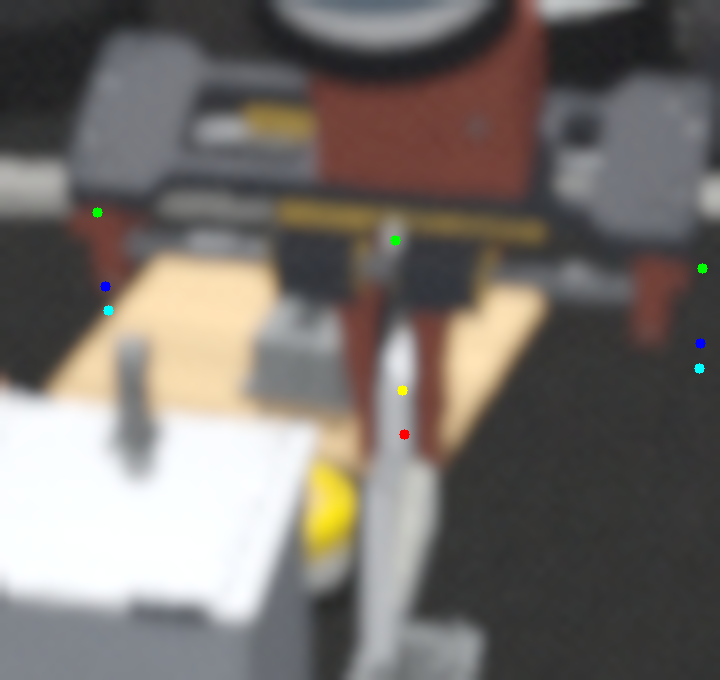

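```bash
cat > ov5.py <<'E'
from slot import *
from ov import *
def go(n,out,dx=0,dyp=-.0014,low=None,items=()):
    a,b,o=state()
    g=a-GO*b[:,2]; yaw=np.arctan2(b[1,1],b[0,1])
    pl=[g[0]-np.sin(yaw)*dyp,g[1]+np.cos(yaw)*dyp,yaw]; lo=g[2]-.069 if low is None else low
    print('plate',pl,lo)
    it=[(cad,box(-54,54,-50,50,0,100),(0,0,255),0),(cad,box(-97.5,-86.5,-43,43,6,38),(255,100,0),0),(pl,box(-4,4,-40,40,0,60),(0,200,0),lo),(pl,box(-4,4,-15,15,60,82),(0,200,200),lo)]
    for cam,x0,y0,wd,ht in(('side',295,145,90,95),('top',265,190,80,75)):
        img=cv2.imread(f"pics/{cam}{n}.png");cv2.imwrite(f"pics/{out}_{cam}.png",panel(img,cam,x0,y0,wd,ht,6 if cam=='side' else 7,it))
E
python3 -c "
from ov5 import *
go(5,'o5')"
```

```text
plate [np.float64(0.4023565318747455), np.float64(0.18579375679440646), np.float64(-0.13891841458720028)] 0.08470034960381323
```

View pics/o5_side.png

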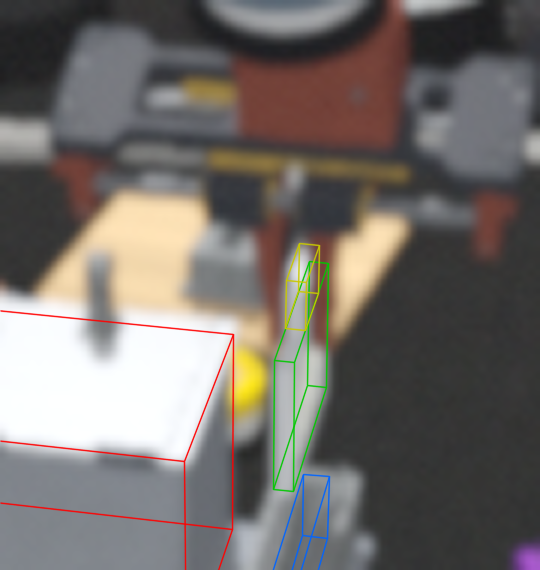

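View pics/o5_top.png

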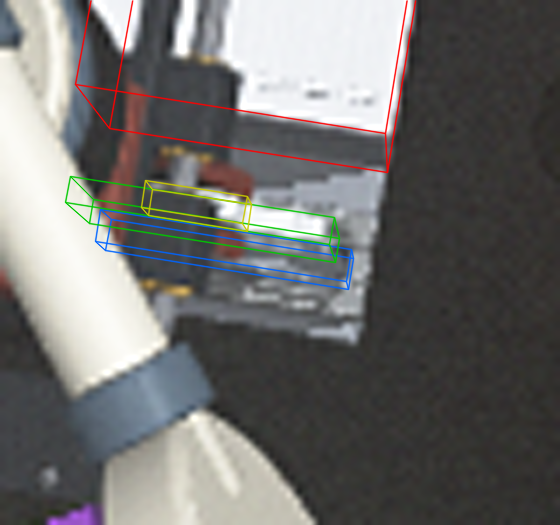

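```bash
python3 -c "
from ov5 import *
from ov import *
a,b,o=state();g=a-GO*b[:,2];yaw=np.arctan2(b[1,1],b[0,1])
for d,nm in((-.0014,'a'),(.0015,'b')):
    pl=[g[0]-np.sin(yaw)*d,g[1]+np.cos(yaw)*d,yaw];lo=g[2]-.069
    it=[(pl,box(-4,4,-40,40,0,60),(0,200,0),lo),(cad,box(-97.5,-86.5,-43,43,6,38),(255,100,0),0)]
    A=panel(cv2.imread('pics/side5.png'),'side',330,195,40,50,12,it);B=panel(cv2.imread('pics/top5.png'),'top',290,205,30,50,12,it)
    cv2.imwrite('pics/z%s.png'%nm,np.hstack([A,B]))
cv2.imwrite('pics/zc.png',np.hstack([cv2.imread('pics/za.png')[:,:],]))
"
```

```text
(no output)
```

View pics/za.png

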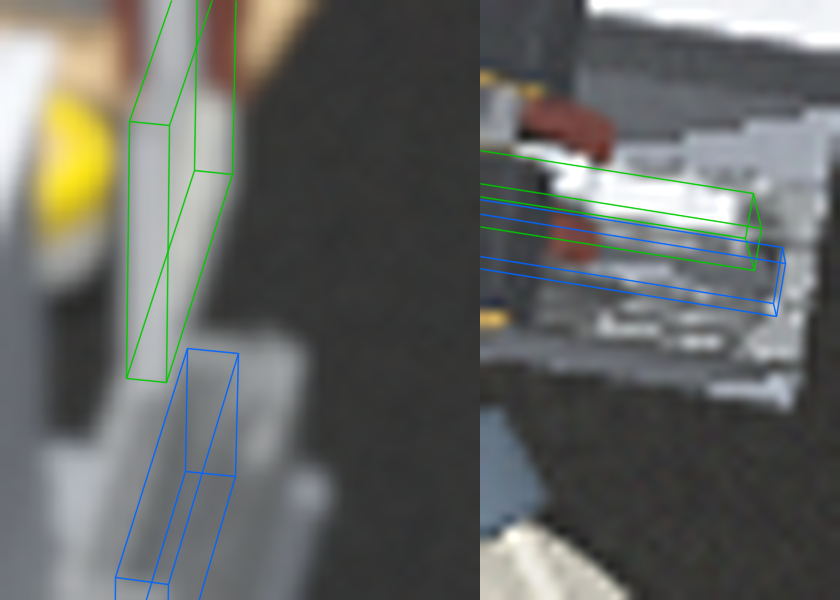

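View pics/zb.png

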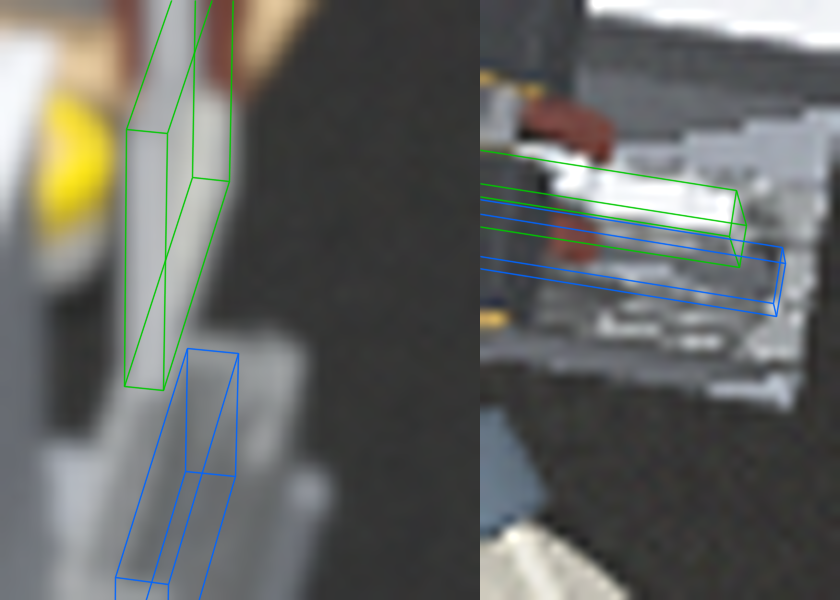

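```bash
python3 -c "
from slot import *
p,R=slotpose(.052,-.001,-.0029);report(p,R);rows(p,R,3)"
```

```text
turn(6deg) [0.02 0.02 0.01] shift(now axes) [ 0.15 -0.03  0.81] shift(after turn) [ 0.15 -0.03  0.81] F [ 0.8 -0.3 -0.7] w 0.089 t 6.35 q [ 0.51 -0.19  1.68 -0.22  1.81  0.62]
[[0.05, -0.01, 0.27], [0.01, 0.01, 0.0]]
[[0.05, -0.01, 0.27], [0.01, 0.01, 0.0]]
[[0.05, -0.01, 0.27], [0.01, 0.01, 0.0]]
```

Emit:
carry_out([
  [[0.05,-0.01,0.27],[0.02,0.02,0.01],1],
  [[0.05,-0.01,0.27],[0,0,0],1],
  [[0.05,-0.01,0.27],[0,0,0],1],
  [[0,0,0],[0,0,0],1],
])

```text
clock: 6.85
tool_pos: [0.4002, 0.1798, 0.1026]
tool_rot: [2.233, 1.938, -0.294]
ft_force: [0.2, 0.4, -1.3]
width: 0.087
```

```bash
python3 -c "
from ov5 import *
from ov import *
p,R=slotpose(.052,-.001,-.0029);report(p,R)
for n in('side','top'): cv2.imwrite(f'pics/{n}6.png',ctrl.get_image(n)['color'][:,:,::-1])
a,b,o=state();g=a-GO*b[:,2];yaw=np.arctan2(b[1,1],b[0,1])
d=.0015
pl=[g[0]-np.sin(yaw)*d,g[1]+np.cos(yaw)*d,yaw];lo=g[2]-.069
it=[(pl,box(-4,4,-40,40,0,60),(0,200,0),lo),(cad,box(-97.5,-86.5,-43,43,6,38),(255,100,0),0)]
for k in((),it):
  A=panel(cv2.imread('pics/side6.png'),'side',320,195,50,60,9,k);B=panel(cv2.imread('pics/top6.png'),'top',290,195,40,60,9,k)
  cv2.imwrite('pics/z6%d.png'%len(k),np.hstack([A,B]))
"
```

```text
turn(6deg) [-0.01 -0.01 -0.01] shift(now axes) [ 0.    0.   -0.01] shift(after turn) [ 0.    0.   -0.01] F [ 0.2  0.4 -1.3] w 0.087 t 6.85 q [ 0.51 -0.19  1.73 -0.21  1.75  0.63]
```

View pics/z62.png

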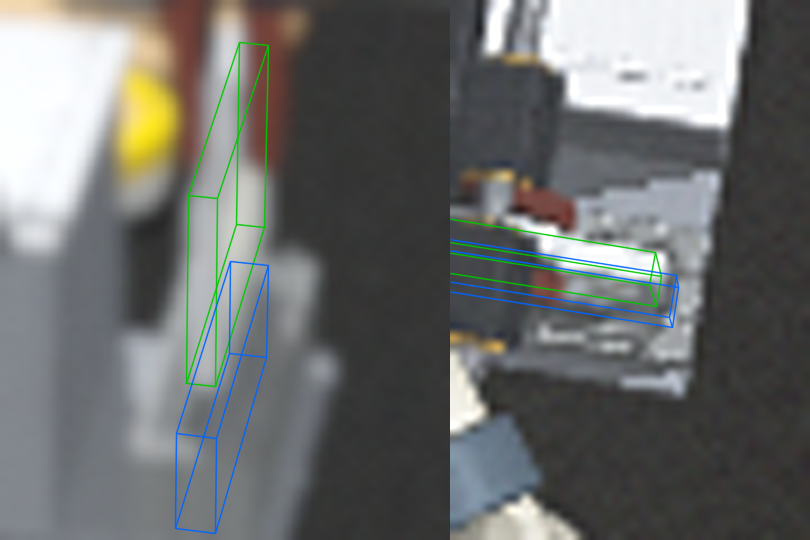

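View pics/z60.png

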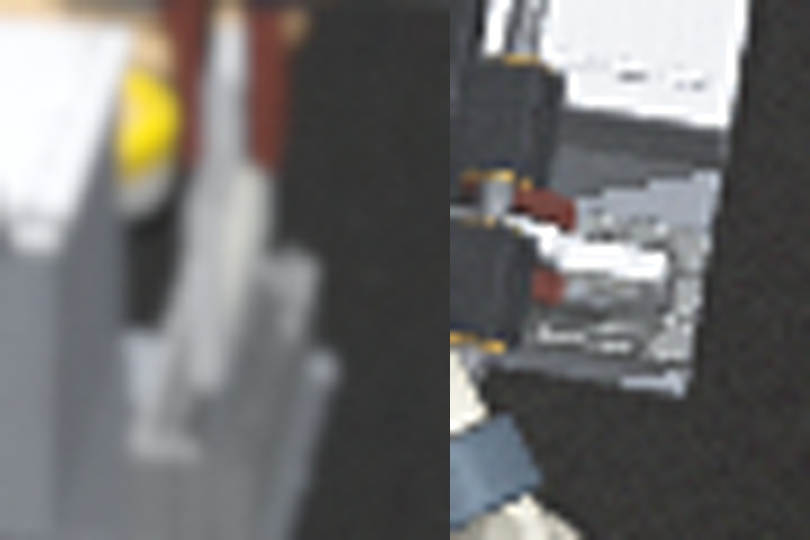

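Emit:
carry_out([
  [[0.03,0,0.12],[0,0,0],1],
  [[0.03,0,0.12],[0,0,0],1],
  [[0.03,0,0.12],[0,0,0],1],
  [[0,0,0],[0,0,0],1],
])

```text
clock: 7.45
tool_pos: [0.4005, 0.1801, 0.0885]
tool_rot: [2.233, 1.938, -0.292]
ft_force: [-0.2, -0.1, -0.9]
width: 0.092
```

```bash
python3 -c "
from ov5 import *
a,b,o=state();print(a,o['ft_force'],b.T@o['ft_force'],b.T@o['moment'])
p,R=slotpose(.037,-.001,-.0029);report(p,R)"
```

```text
[0.40053786 0.18007804 0.08853785] [-0.15377363 -0.08078561 -0.89325665] [ 0.13166202 -0.1411832   0.88927639] [ 0.03128536  0.13548089 -0.01857682]
turn(6deg) [ 0.   -0.01 -0.01] shift(now axes) [-0.   -0.    0.02] shift(after turn) [-0.   -0.    0.02] F [-0.2 -0.1 -0.9] w 0.092 t 7.45 q [ 0.51 -0.18  1.75 -0.21  1.73  0.63]
```

Emit:
carry_out([
  [[0.03,0,0.12],[0,0,0],1],
  [[0.03,0,0.12],[0,0,0],1],
  [[0.03,0,0.12],[0,0,0],1],
  [[0,0,0],[0,0,0],1],
])

```text
clock: 7.95
tool_pos: [0.4005, 0.1798, 0.0737]
tool_rot: [2.233, 1.938, -0.292]
ft_force: [0.7, -0.6, -1.0]
width: 0.087
```

```bash
python3 -c "
from ov5 import *
a,b,o=state();print(a,o['ft_force'],b.T@o['ft_force'],b.T@o['moment'])
p,R=slotpose(.025,-.001,-.0029);report(p,R)"
```

```text
[0.40050883 0.17981439 0.07368835] [ 0.73999183 -0.58084986 -0.98636029] [-0.20128053  0.81403109  1.07457928] [ 0.0931085   0.07114523 -0.02933491]
turn(6deg) [ 0.   -0.01 -0.01] shift(now axes) [-0.01 -0.   -0.05] shift(after turn) [-0.01 -0.   -0.05] F [ 0.7 -0.6 -1. ] w 0.087 t 7.95 q [ 0.51 -0.17  1.77 -0.21  1.7   0.64]
```

```bash
python3 -c "
from ov import *
from cell import ctrl
for n in('side','top'): cv2.imwrite(f'pics/{n}7.png',ctrl.get_image(n)['color'][:,:,::-1])
A=panel(cv2.imread('pics/side7.png'),'side',280,160,90,95,6,());cv2.imwrite('pics/z7.png',A)
"
```

```text
(no output)
```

View pics/z7.png

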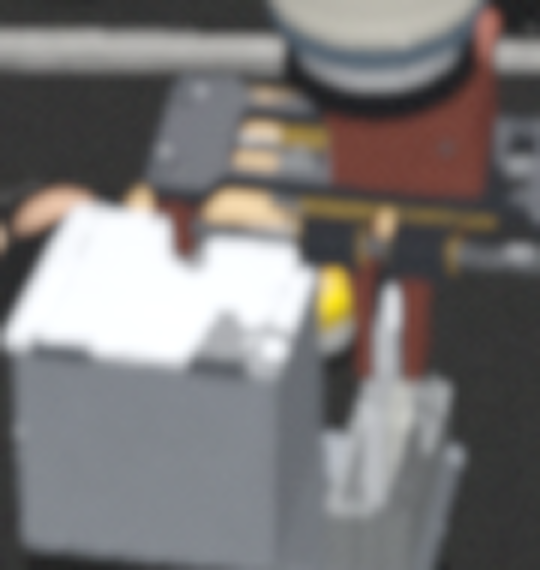

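Emit:
carry_out([
  [[0,0,0],[0,0,0],0.75],
  [[0,0,0],[0,0,0],0.75],
  [[0,0,0],[0,0,0],0.75],
  [[0,0,0],[0,0,0],0.75],
])

```text
clock: 8.55
tool_pos: [0.4009, 0.18, 0.0744]
tool_rot: [2.233, 1.938, -0.29]
ft_force: [-0.3, -0.8, 0.7]
width: 0.249
```

```bash
python3 -c "
from ov import *
from cell import ctrl
print(ctrl.observe()['width'],ctrl.observe()['ft_force'])
for n in('side','top'): cv2.imwrite(f'pics/{n}8.png',ctrl.get_image(n)['color'][:,:,::-1])
A=panel(cv2.imread('pics/side8.png'),'side',280,160,90,95,6,());cv2.imwrite('pics/z8.png',A)
"
```

```text
0.24893210410504693 [-0.28648889 -0.78192954  0.68825482]
```

View pics/z8.png

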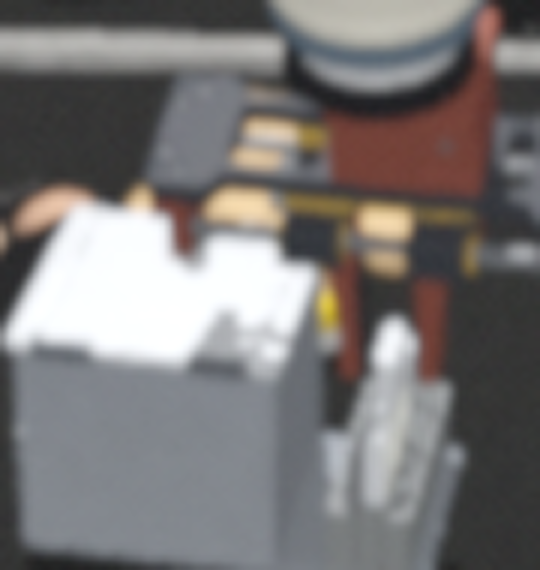

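```bash
python3 -c "
from slot import *
a,b,o=state();q=a+[0,0,.06];rows(q,b,2)
R=toolR(-.1402,0,1);print('then');rows(np.r_[w(cad,[-.092,0,0])[0][:2],.108],R,3,q,b)"
```

```text
[[-0.19, 0.0, -0.72], [0.0, 0.0, 0.0]]
[[-0.19, 0.0, -0.72], [0.0, 0.0, 0.0]]
then
[[0.11, 0.0, 0.2], [0.0, 0.83, -0.0]]
[[0.09, 0.0, 0.21], [0.0, 0.83, -0.0]]
[[0.07, 0.0, 0.21], [0.0, 0.83, -0.0]]
```

Emit:
carry_out([
  [[-0.19,0,-0.72],[0,0,0],0.75],
  [[-0.19,0,-0.72],[0,0,0],0.75],
  [[0.11,0,0.2],[0,0.83,0],1],
  [[0.09,0,0.21],[0,0.83,0],1],
  [[0.07,0,0.21],[0,0.84,0],1],
  [[0,0,0],[0,0,0],1],
])

```text
clock: 9.4
tool_pos: [0.4014, 0.1853, 0.1072]
tool_rot: [-2.374, -2.057, -0.003]
ft_force: [-0.1, 0.4, -0.2]
width: 0.007
```

```bash
python3 -c "
from slot import *
from ov import *
a,b,o=state();print(a,o['ft_force'],o['width'])
R=toolR(-.1402,0,1);report(np.r_[w(cad,[-.092,0,0])[0][:2],.095],R)
for n in('side','top'): cv2.imwrite(f'pics/{n}9.png',ctrl.get_image(n)['color'][:,:,::-1])
pl=list(w(cad,[-.092,0,0])[0][:2])+[cad[2]]
it=[(pl,box(-4,4,-40,40,6,66),(0,200,0),0),(pl,box(-4,4,-15,15,66,88),(0,200,200),0)]
A=panel(cv2.imread('pics/side9.png'),'side',310,170,60,90,6,());B=panel(cv2.imread('pics/side9.png'),'side',310,170,60,90,6,it);cv2.imwrite('pics/z9.png',np.hstack([A,B]))
"
```

```text
[0.40141837 0.1853244  0.10721489] [-0.05872354  0.35038514 -0.18777645] 0.00690252985282166
turn(6deg) [ 0.01 -0.01 -0.03] shift(now axes) [0.02 0.02 0.31] shift(after turn) [0.02 0.02 0.31] F [-0.1  0.4 -0.2] w 0.007 t 9.4 q [ 0.35 -0.34  1.83  0.    1.65  0.5 ]
```

View pics/z9.png

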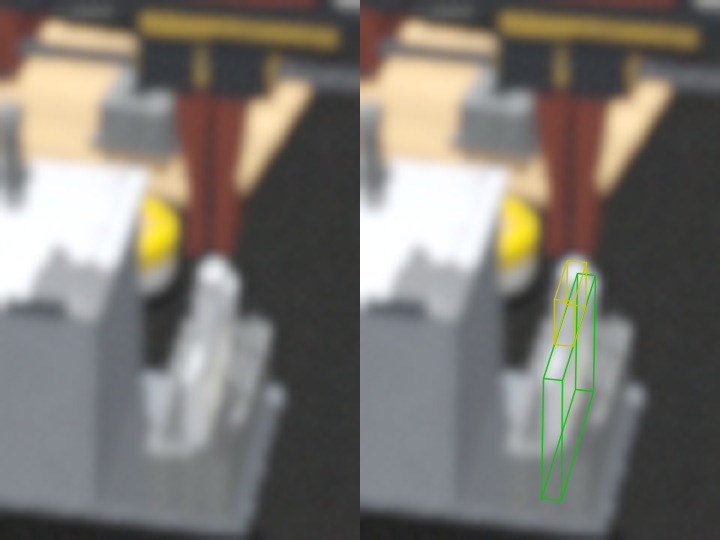

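Emit:
carry_out([
  [[0.02,0,0.2],[0,0,0],1],
  [[0,0,0.2],[0,0,0],1],
  [[0,0,0.05],[0,0,0],1],
  [[0,0,0.05],[0,0,0],1],
])

```text
clock: 10.0
tool_pos: [0.4023, 0.1873, 0.0883]
tool_rot: [2.372, 2.059, 0.005]
ft_force: [-0.0, -1.3, 8.6]
width: 0.003
```

```bash
cat > flap.py <<'E'
from slot import *
R0=toolR(-.1402,0,1)
def lug(th,dx=0,dz=0):
    r=np.hypot(.088,.0305);a0=np.arctan2(.0305,-.088)
    g=w(cad,[dx,.052+r*np.cos(a0-th),.1025+r*np.sin(a0-th)+dz])[0]
    return tcp(g,R0),R0
E
python3 -c "
from flap import *
a,b,o=state();p,R=lug(.03);print(p)
q=a+[0,0,.09];rows(q,b,3);p2=p.copy();p2[2]=q[2];rows(p2,R,4,q,b)"
```

```text
[0.4884027  0.13849832 0.11692588]
[[0.0, 0.0, -0.75], [0.0, 0.0, 0.0]]
[[0.0, 0.0, -0.75], [0.0, 0.0, 0.0]]
[[0.0, 0.0, -0.75], [0.0, 0.0, 0.0]]
[[-0.23, 0.58, 0.0], [0.01, -0.01, -0.0]]
[[-0.23, 0.58, 0.0], [0.01, -0.01, -0.0]]
[[-0.23, 0.58, 0.0], [0.01, -0.01, -0.0]]
[[-0.23, 0.58, 0.0], [0.01, -0.01, -0.0]]
```

Emit:
carry_out([
  [[0,0,-0.75],[0,0,0],1],
  [[0,0,-0.75],[0,0,0],1],
  [[0,0,-0.75],[0,0,0],0.5],
  [[-0.23,0.58,0],[0.01,-0.01,0],0.5],
  [[-0.23,0.58,0],[0.01,-0.01,0],0.5],
  [[-0.23,0.58,0],[0.01,-0.01,0],0.5],
  [[-0.23,0.58,0],[0.01,-0.01,0],0.5],
  [[0,0,0.6],[0,0,0],0.5],
  [[0,0,0],[0,0,0],0.5],
], newtons=6)

```text
clock: 11.12
tool_pos: [0.4875, 0.1372, 0.1514]
tool_rot: [-2.371, -2.057, 0.011]
ft_force: [0.2, 0.4, -0.6]
width: 0.5
```

```bash
python3 -c "
from flap import *
from ov import *
p,R=lug(.03);report(p,R);a,b,o=state();print(a,o['width'])
for n in('side','top'): cv2.imwrite(f'pics/{n}10.png',ctrl.get_image(n)['color'][:,:,::-1])
A=panel(cv2.imread('pics/side10.png'),'side',270,140,80,90,6,());B=panel(cv2.imread('pics/top10.png'),'top',275,150,50,90,6,());
cv2.imwrite('pics/z10.png',np.hstack([A,B]))
"
```

```text
turn(6deg) [-0.07  0.03 -0.01] shift(now axes) [0.04 0.02 0.86] shift(after turn) [0.04 0.02 0.86] F [ 0.2  0.4 -0.6] w 0.5 t 11.125 q [ 0.21 -0.16  1.6  -0.    1.71  0.35]
[0.48746594 0.13719683 0.15137572] 0.5000344693079516
```

View pics/z10.png

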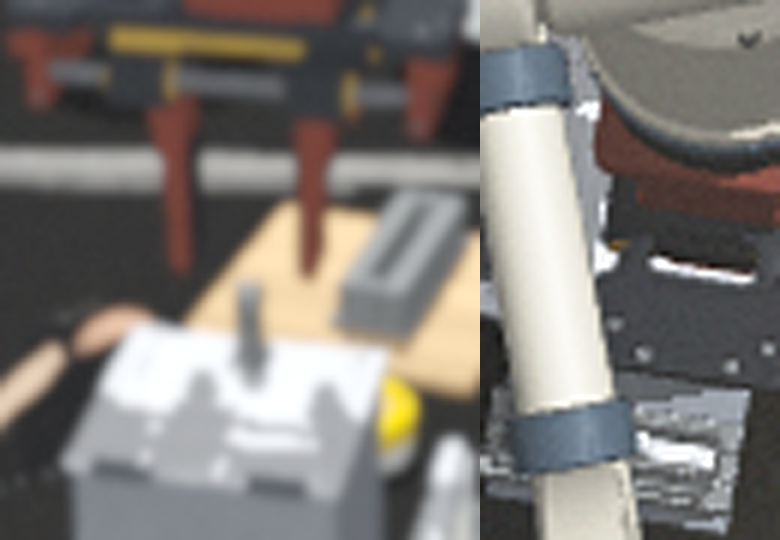

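Emit:
carry_out([
  [[0.04,0.02,0.3],[-0.07,0.03,0],0.5],
  [[0,0,0.3],[0,0,0],0.6],
  [[0,0,0.26],[0,0,0],0.7],
  [[0,0,0],[0,0,0],0.8],
  [[0,0,0],[0,0,0],1],
  [[0,0,0],[0,0,0],1],
], newtons=6)

```text
clock: 11.98
tool_pos: [0.4879, 0.1392, 0.1189]
tool_rot: [-2.372, -2.06, -0.001]
ft_force: [-7.1, -0.3, 0.3]
width: 0.114
```

```bash
python3 -c "
from flap import *
from ov import *
p,R=lug(.03);report(p,R);a,b,o=state();print(a,o['width'])
for n in('side','top'): cv2.imwrite(f'pics/{n}11.png',ctrl.get_image(n)['color'][:,:,::-1])
A=panel(cv2.imread('pics/side11.png'),'side',270,140,80,90,6,())
cv2.imwrite('pics/z11.png',A)
"
```

```text
turn(6deg) [ 0.01 -0.01 -0.01] shift(now axes) [-0.01  0.01  0.05] shift(after turn) [-0.01  0.01  0.05] F [-7.1 -0.3  0.3] w 0.114 t 11.975 q [ 0.21 -0.16  1.66  0.    1.64  0.35]
[0.48793547 0.13916034 0.11890477] 0.1141549438190954
```

View pics/z11.png

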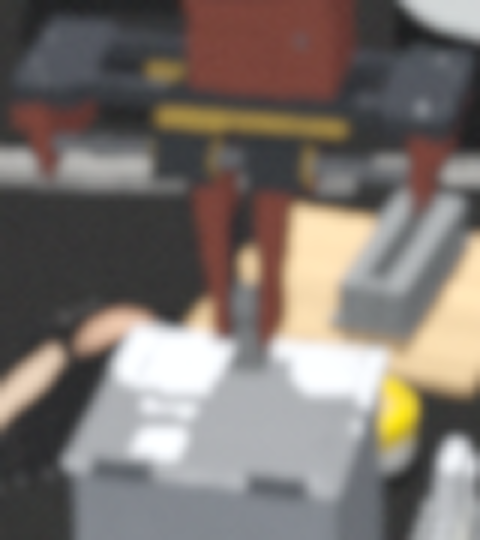

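```bash
python3 -c "
from flap import *
th=[.03+ (1.8/18)*i for i in range(19)]
P=[lug(t)[0] for t in th]
for i in range(18): print(round(th[i+1],2),(R0.T@(P[i+1]-P[i])/.04).round(2).tolist())
"
```

```text
0.13 [0.09, 0.0, -0.21]
0.23 [0.11, 0.0, -0.2]
0.33 [0.13, 0.0, -0.19]
0.43 [0.15, -0.0, -0.18]
0.53 [0.17, 0.0, -0.16]
0.63 [0.18, -0.0, -0.14]
0.73 [0.2, -0.0, -0.12]
0.83 [0.21, -0.0, -0.1]
0.93 [0.22, 0.0, -0.08]
1.03 [0.23, 0.0, -0.06]
1.13 [0.23, -0.0, -0.04]
1.23 [0.23, -0.0, -0.01]
1.33 [0.23, 0.0, 0.01]
1.43 [0.23, -0.0, 0.03]
1.53 [0.23, 0.0, 0.06]
1.63 [0.22, -0.0, 0.08]
1.73 [0.21, 0.0, 0.1]
1.83 [0.2, -0.0, 0.12]
```

Emit:
carry_out([
  [[0,-0.03,0],[0,0,0],1],
  [[0.09,0,-0.21],[0,0,0],1],
  [[0.11,0,-0.2],[0,0,0],1],
  [[0.13,0,-0.19],[0,0,0],1],
  [[0.15,0,-0.18],[0,0,0],1],
  [[0,0,0],[0,0,0],1],
], newtons=12)

```text
clock: 12.82
tool_pos: [0.4908, 0.159, 0.1514]
tool_rot: [2.37, 2.059, 0.008]
ft_force: [-4.7, -0.0, 1.9]
width: 0.115
```

```bash
python3 -c "
from flap import *
from ov import *
p,R=lug(.43);report(p,R);a,b,o=state();print(a,o['width'])
for n in('side','top'): cv2.imwrite(f'pics/{n}12.png',ctrl.get_image(n)['color'][:,:,::-1])
A=panel(cv2.imread('pics/side12.png'),'side',270,140,80,90,6,())
cv2.imwrite('pics/z12.png',A)
"
```

```text
turn(6deg) [ 0.05 -0.02  0.  ] shift(now axes) [-0.02  0.01  0.08] shift(after turn) [-0.02  0.01  0.08] F [-4.7 -0.   1.9] w 0.115 t 12.825 q [ 0.25 -0.14  1.59  0.    1.69  0.39]
[0.49079986 0.15899451 0.15144579] 0.11532246658013089
```

View pics/z12.png

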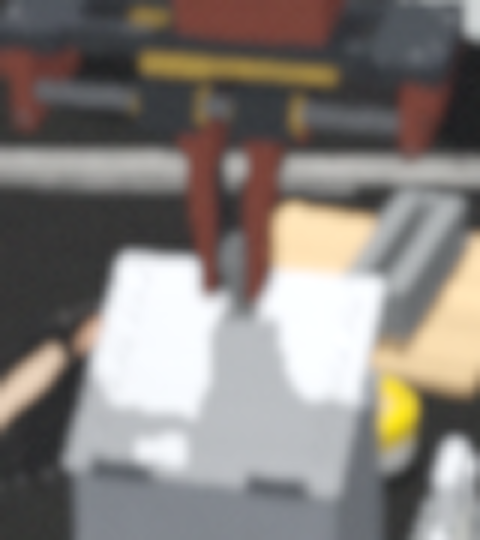

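Emit:
carry_out([
  [[0.17,-0.02,-0.16],[0,0,0],1],
  [[0.18,0,-0.14],[0,0,0],1],
  [[0.2,0,-0.12],[0,0,0],1],
  [[0.21,0,-0.1],[0,0,0],1],
  [[0.22,0,-0.08],[0,0,0],1],
  [[0.23,0,-0.06],[0,0,0],1],
  [[0.23,0,-0.04],[0,0,0],1],
  [[0,0,0],[0,0,0],1],
])

```text
clock: 13.92
tool_pos: [0.4989, 0.2167, 0.1794]
tool_rot: [2.369, 2.059, 0.011]
ft_force: [4.6, -1.4, 5.8]
width: 0.114
```

```bash
python3 -c "
from flap import *
p,R=lug(1.13);report(p,R);a,b,o=state();print(a,o['width'])
"
```

```text
turn(6deg) [ 0.07 -0.03  0.  ] shift(now axes) [-0.05  0.01  0.07] shift(after turn) [-0.05  0.01  0.07] F [ 4.6 -1.4  5.8] w 0.114 t 13.925 q [ 0.35 -0.07  1.47 -0.    1.73  0.49]
[0.49890741 0.21670579 0.17940133] 0.11406436333869664
```

Emit:
carry_out([
  [[0.23,0,-0.03],[0,0,0],1],
  [[0.23,0,-0.01],[0,0,0],1],
  [[0.23,0,0.02],[0,0,0],1],
  [[0.23,0,0.05],[0,0,0],1],
  [[0.22,0,0.08],[0,0,0],1],
  [[0.21,0,0.1],[0,0,0],1],
  [[0.2,0,0.12],[0,0,0],1],
  [[0,0,0],[0,0,0],1],
])

```text
clock: 14.92
tool_pos: [0.5078, 0.2788, 0.1658]
tool_rot: [2.369, 2.06, 0.013]
ft_force: [6.7, 1.5, 2.5]
width: 0.113
```

```bash
python3 -c "
from flap import *
from ov import *
p,R=lug(1.83);report(p,R);a,b,o=state();print(a,o['width'])
for n in('side','top'): cv2.imwrite(f'pics/{n}13.png',ctrl.get_image(n)['color'][:,:,::-1])
A=panel(cv2.imread('pics/side13.png'),'side',270,120,90,110,6,())
cv2.imwrite('pics/z13.png',A)
"
```

```text
turn(6deg) [ 0.07 -0.05  0.01] shift(now axes) [-0.06  0.01  0.12] shift(after turn) [-0.06  0.01  0.12] F [6.7 1.5 2.5] w 0.113 t 14.925 q [0.44 0.02 1.4  0.   1.71 0.58]
[0.5077551  0.27881187 0.16576338] 0.1133459224240728
```

View pics/z13.png

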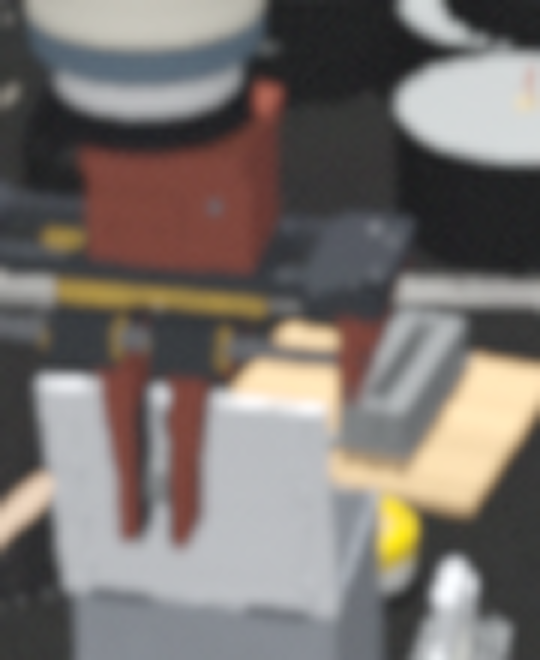

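Emit:
carry_out([
  [[0,0,0],[0,0,0],0.6],
  [[0,0,0],[0,0,0],0.5],
  [[0,0,-0.6],[0,0,0],0.5],
  [[0,0,-0.8],[0,0,0],0.5],
  [[0,0,-0.8],[0,0,0],0.5],
  [[0.5,0,0],[0,0,0],0.5],
  [[0.6,0,0],[0,0,0],0.5],
  [[0.6,0,0],[0,0,0],0.5],
  [[0,0,0],[0,0,0],0.5],
])

```text
clock: 16.15
tool_pos: [0.515, 0.3459, 0.2501]
tool_rot: [2.369, 2.062, -0.001]
ft_force: [-0.7, -0.6, -0.8]
width: 0.5
```

```bash
python3 -c "
from flap import *
from ov import *
a,b,o=state();print(a,o['width'],o['ft_force'])
for n in('side','top'): cv2.imwrite(f'pics/{n}14.png',ctrl.get_image(n)['color'][:,:,::-1])
pl=cad
it=[(cad,box(-54,54,-50,50,0,100),(0,0,255),0),(pl,box(-4,4,-40,40,6,66),(0,200,0),0),(pl,box(-4,4,-15,15,66,88),(0,200,200),0)]
B=[panel(cv2.imread('pics/top14.png'),'top',265,150,65,90,6,i) for i in((),it)]
cv2.imwrite('pics/z14.png',np.hstack(B))
cv2.imwrite('pics/z14s.png',panel(cv2.imread('pics/side14.png'),'side',270,120,90,110,5,()))
"
```

```text
[0.51504156 0.3458555  0.25012868] 0.4997543178699217 [-0.73328118 -0.57503812 -0.77943887]
```

View pics/z14.png

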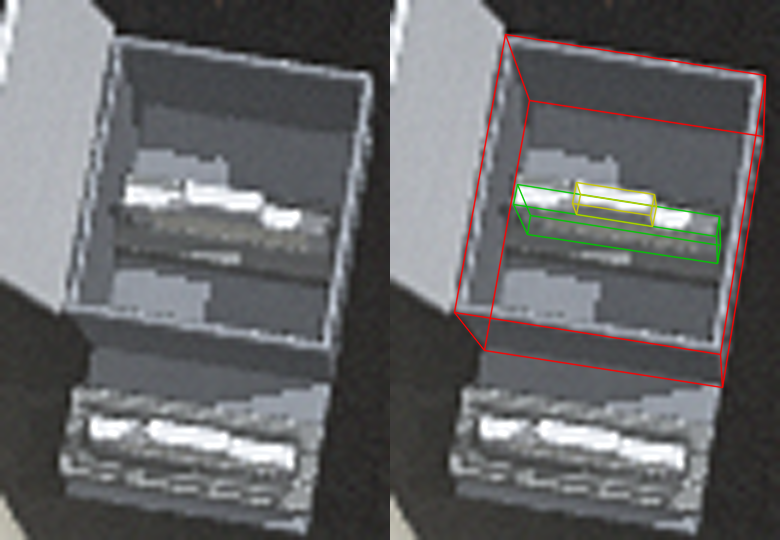

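View pics/z14s.png

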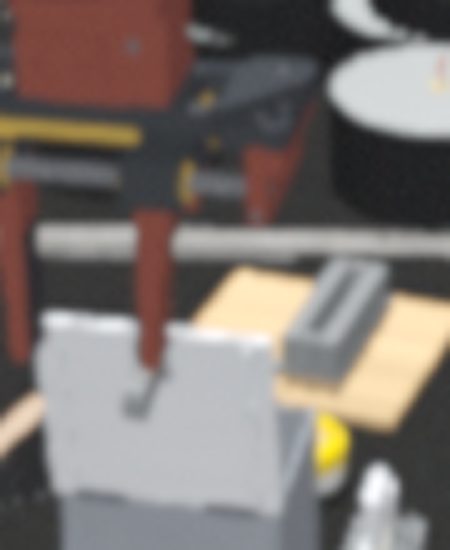

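```bash
python3 -c "
from flap import *
a,b,o=state();p=tcp(w(cad,[0,0,.080])[0],R0);q=p.copy();q[2]=.25;report(q,R0);rows(q,R0,6);print((q-p)/.04)"
```

```text
turn(6deg) [ 0.02  0.01 -0.  ] shift(now axes) [-4.31  0.05  0.04] shift(after turn) [-4.31  0.05  0.04] F [-0.5 -0.2  0.5] w 0.497 t 16.25 q [ 0.53  0.15  1.11 -0.    1.87  0.67]
[[-0.72, 0.01, 0.01], [0.0, 0.0, -0.0]]
[[-0.72, 0.01, 0.01], [0.0, 0.0, -0.0]]
[[-0.72, 0.01, 0.01], [0.0, 0.0, -0.0]]
[[-0.72, 0.01, 0.01], [0.0, 0.0, -0.0]]
[[-0.72, 0.01, 0.01], [0.0, 0.0, -0.0]]
[[-0.72, 0.01, 0.01], [0.0, 0.0, -0.0]]
[0.     0.     4.7175]
```

Emit:
carry_out([
  [[-0.72,0.01,0.01],[0.02,0.01,0],0.5],
  [[-0.72,0.01,0.01],[0,0,0],0.5],
  [[-0.72,0.01,0.01],[0,0,0],0.5],
  [[-0.72,0.01,0.01],[0,0,0],0.5],
  [[-0.72,0,0],[0,0,0],0.5],
  [[-0.72,0,0],[0,0,0],0.5],
  [[0,0,0],[0,0,0],0.5],
  [[0,0,0.6],[0,0,0],0.5],
  [[0,0,0.6],[0,0,0],0.5],
  [[0,0,0],[0,0,0],0.5],
])

```text
clock: 17.5
tool_pos: [0.4923, 0.173, 0.2009]
tool_rot: [-2.371, -2.058, 0.001]
ft_force: [0.3, 0.5, -0.1]
width: 0.5
```

```bash
python3 -c "
from flap import *
from ov import *
a,b,o=state();p=tcp(w(cad,[0,0,.080])[0],R0);report(p,R0);print(a,o['width'],o['ft_force'])
for n in('side','top'): cv2.imwrite(f'pics/{n}15.png',ctrl.get_image(n)['color'][:,:,::-1])
cv2.imwrite('pics/z15s.png',panel(cv2.imread('pics/side15.png'),'side',250,110,110,120,5,()))
cv2.imwrite('pics/z15t.png',panel(cv2.imread('pics/top15.png'),'top',245,130,110,120,5,()))
"
```

```text
turn(6deg) [-0.02 -0.01 -0.01] shift(now axes) [0.01 0.03 3.49] shift(after turn) [0.01 0.02 3.49] F [ 0.3  0.5 -0.1] w 0.5 t 17.5 q [ 0.27 -0.12  1.48  0.    1.79  0.41]
[0.49226323 0.17298027 0.2009345 ] 0.5000355873989127 [ 0.31930033  0.52851453 -0.08978482]
```

View pics/z15s.png

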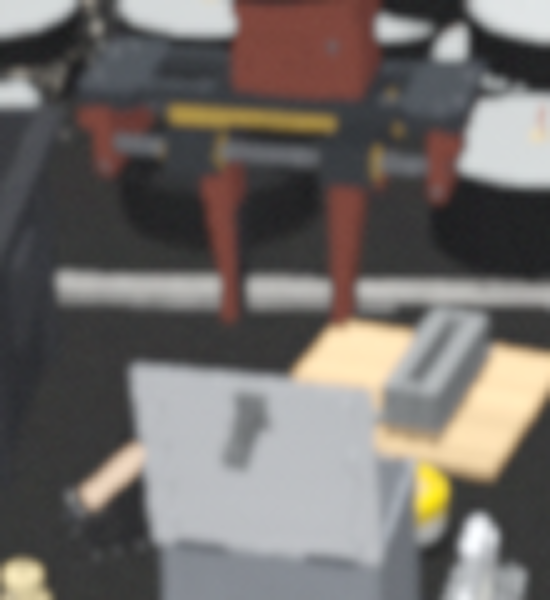

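View pics/z15t.png

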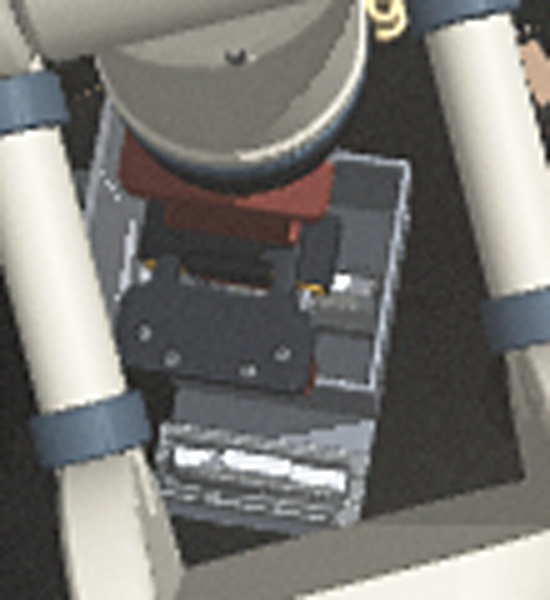

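Emit:
carry_out([
  [[0.01,0.01,0.6],[0,0,0],0.5],
  [[0,0.01,0.6],[0,0,0],0.5],
  [[0,0,0.6],[0,0,0],0.5],
  [[0,0,0.5],[0,0,0],0.5],
  [[0,0,0.3],[0,0,0],0.5],
  [[0,0,0],[0,0,0],0.5],
], newtons=5)

```text
clock: 18.35
tool_pos: [0.4942, 0.1732, 0.0988]
tool_rot: [-2.372, -2.059, -0.003]
ft_force: [-0.6, -1.1, 1.0]
width: 0.5
```

Emit:
carry_out([
  [[0,0,0.3],[0,0,0],0.5],
  [[0,0,0.3],[0,0,0],0.5],
  [[0,0,0.25],[0,0,0],0.5],
  [[0,0,0],[0,0,0],0.6],
], newtons=5)

```text
clock: 18.85
tool_pos: [0.4938, 0.173, 0.064]
tool_rot: [-2.372, -2.059, -0.002]
ft_force: [0.1, -0.8, 0.4]
width: 0.426
```

Emit:
carry_out([
  [[0,0,0.05],[0,0,0],0.75],
  [[0,0,0],[0,0,0],0.8],
  [[0,0,0],[0,0,0],0.9],
  [[0,0,0],[0,0,0],1],
  [[0,0,0],[0,0,0],1],
])

```text
clock: 19.48
tool_pos: [0.4944, 0.1733, 0.0636]
tool_rot: [-2.372, -2.059, -0.005]
ft_force: [-1.4, -0.1, 1.3]
width: 0.089
```

```bash
python3 -c "
from flap import *
from ov import *
a,b,o=state();print(a,o['width'],b.T@o['ft_force'],b.T@o['moment'])
for n in('side','top'): cv2.imwrite(f'pics/{n}16.png',ctrl.get_image(n)['color'][:,:,::-1])
A=panel(cv2.imread('pics/side16.png'),'side',250,110,80,120,5,())
B=panel(cv2.imread('pics/top16.png'),'top',260,140,80,120,5,())
cv2.imwrite('pics/z16.png',np.hstack([A,B]))
"
```

```text
[0.49438447 0.1733488  0.06356502] 0.08865455918696724 [-0.26978571 -1.32968774 -1.28397069] [ 0.40054166 -0.03871677 -0.06126041]
```

View pics/z16.png

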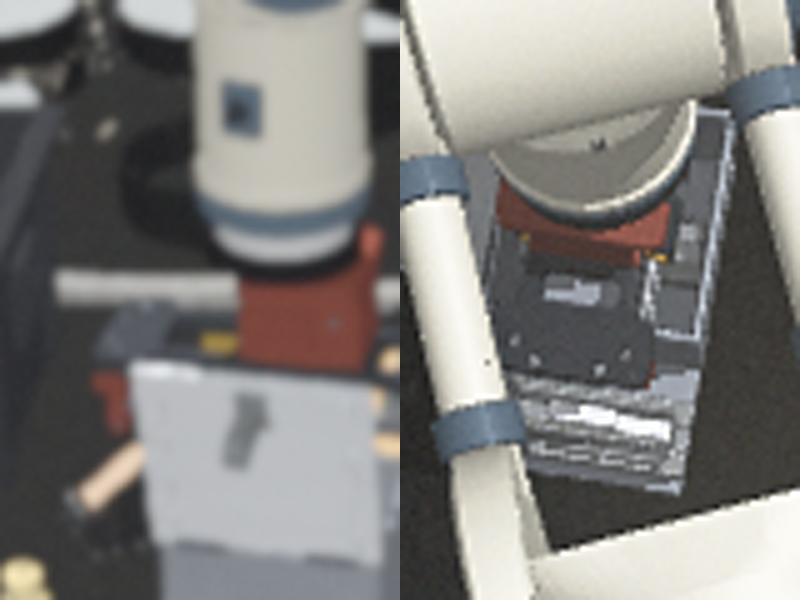

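Emit:
carry_out([
  [[0,0,0],[0,0,0],1],
  [[0,0,-0.3],[0,0,0],1],
  [[0,0,-0.5],[0,0,0],1],
  [[0,0,-0.6],[0,0,0],1],
  [[0,0,-0.7],[0,0,0],1],
  [[0,0,-0.7],[0,0,0],1],
  [[0,0,-0.7],[0,0,0],1],
  [[0,0,-0.5],[0,0,0],1],
  [[0,0,0],[0,0,0],1],
], newtons=25)

```text
clock: 20.7
tool_pos: [0.4951, 0.1732, 0.2268]
tool_rot: [2.37, 2.057, 0.013]
ft_force: [1.3, -0.8, -1.3]
width: 0.092
```

```bash
python3 -c "
from flap import *
from ov import *
a,b,o=state();print(a,o['width'],o['ft_force'])
p=np.r_[.4498,-.0992,a[2]];rows(p,R0,9)
for n in('side','top'): cv2.imwrite(f'pics/{n}17.png',ctrl.get_image(n)['color'][:,:,::-1])
cv2.imwrite('pics/z17.png',panel(cv2.imread('pics/side17.png'),'side',260,90,100,150,4,()))
"
```

```text
[0.49512073 0.17316598 0.22680005] 0.09194381169256634 [ 1.2915765  -0.81718507 -1.29390584]
[[-0.77, -0.02, -0.0], [0.01, -0.0, -0.0]]
[[-0.77, -0.02, -0.0], [0.01, -0.0, -0.0]]
[[-0.77, -0.02, -0.0], [0.01, -0.0, -0.0]]
[[-0.77, -0.02, -0.0], [0.01, -0.0, -0.0]]
[[-0.77, -0.02, -0.0], [0.01, -0.0, -0.0]]
[[-0.77, -0.02, -0.0], [0.01, -0.0, -0.0]]
[[-0.77, -0.02, -0.0], [0.01, -0.0, -0.0]]
[[-0.77, -0.02, -0.0], [0.01, -0.0, -0.0]]
[[-0.77, -0.02, -0.0], [0.01, -0.0, -0.0]]
```

View pics/z17.png

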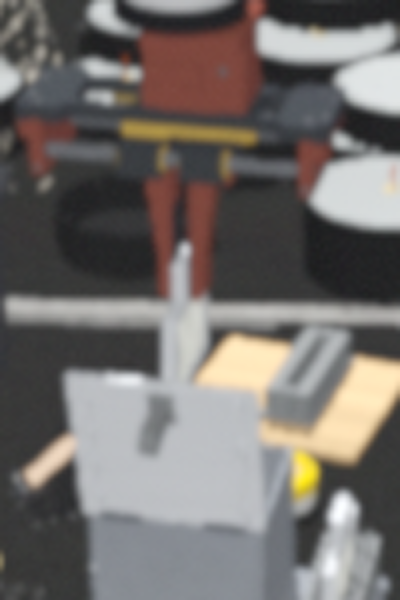

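Emit:
carry_out([
  [[-0.5,-0.02,0],[0.06,0,-0.02],1],
  [[-0.77,-0.02,0],[0,0,0],1],
  [[-0.77,-0.02,0],[0,0,0],1],
  [[-0.77,-0.02,0],[0,0,0],1],
  [[-0.77,-0.02,0],[0,0,0],1],
  [[-0.77,-0.02,0],[0,0,0],1],
  [[-0.77,-0.02,0],[0,0,0],1],
  [[-0.77,-0.02,0],[0,0,0],1],
  [[-0.6,-0.02,0],[0,0,0],1],
  [[-0.45,0,0],[0,0,0],1],
])

```text
clock: 22.05
tool_pos: [0.4478, -0.1019, 0.2214]
tool_rot: [-2.367, -2.057, 0.003]
ft_force: [0.0, -0.4, -0.9]
width: 0.091
```

Emit:
carry_out([
  [[0,0,0],[0,0,0],1],
  [[0,0,0],[0,0,0],1],
  [[0,0,0],[0,0,0],1],
])

```text
clock: 22.42
tool_pos: [0.4486, -0.1002, 0.2225]
tool_rot: [-2.366, -2.06, 0.002]
ft_force: [0.0, -0.2, -0.8]
width: 0.092
```

```bash
python3 -c "
from flap import *
from ov import *
a,b,o=state();print(a,o['width'],o['ft_force'])
report(np.r_[.4498,-.0992,.2268],R0);print(b[:,2])
for n in('side','top'): cv2.imwrite(f'pics/{n}18.png',ctrl.get_image(n)['color'][:,:,::-1])
cv2.imwrite('pics/z18.png',panel(cv2.imread('pics/side18.png'),'side',250,90,130,150,4,()))
cv2.imwrite('pics/z18t.png',panel(cv2.imread('pics/top18.png'),'top',200,100,280,200,2,()))
"
```

```text
[ 0.44855567 -0.10022014  0.22253486] 0.09176746716786982 [ 0.04309387 -0.16809636 -0.78867519]
turn(6deg) [-0.04 -0.02  0.02] shift(now axes) [ 0.03  0.03 -0.11] shift(after turn) [ 0.03  0.03 -0.11] F [ 0.  -0.2 -0.8] w 0.092 t 22.425 q [-0.3  -0.28  1.58  0.    1.85 -0.16]
[-0.00399051  0.00306212 -0.99998735]
```

View pics/z18.png

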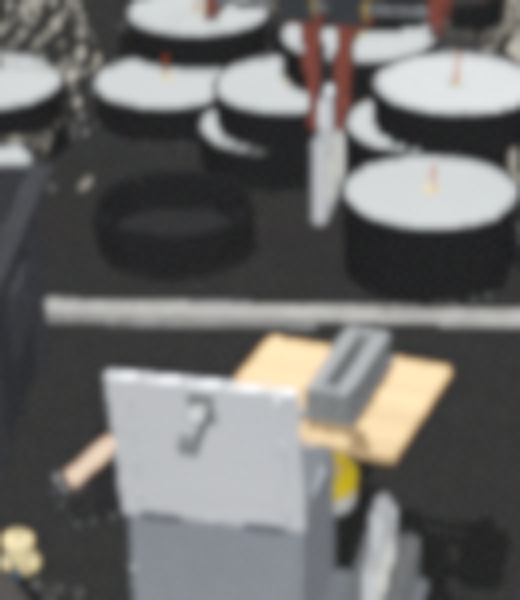

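View pics/z18t.png

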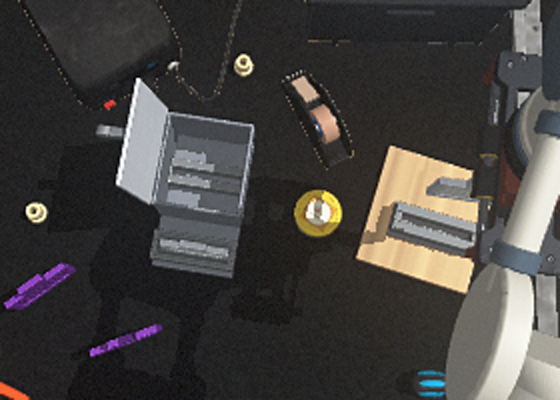

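```bash
python3 -c "
from slot import *
from ov import *
pl=list(w(cad,[-.092,0,0])[0][:2])+[cad[2]]
it=[(pl,box(-4,4,-40,40,6,66),(0,200,0),0),(pl,box(-4,4,-15,15,66,88),(0,200,200),0)]
r=[np.vstack([panel(cv2.imread('pics/side18.png'),'side',325,200,45,55,7,k),panel(cv2.imread('pics/top18.png'),'top',275,205,45,35,7,k)])[:600] for k in((),it)]
cv2.imwrite('pics/z19.png',np.hstack(r))
"
```

```text
(no output)
```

View pics/z19.png

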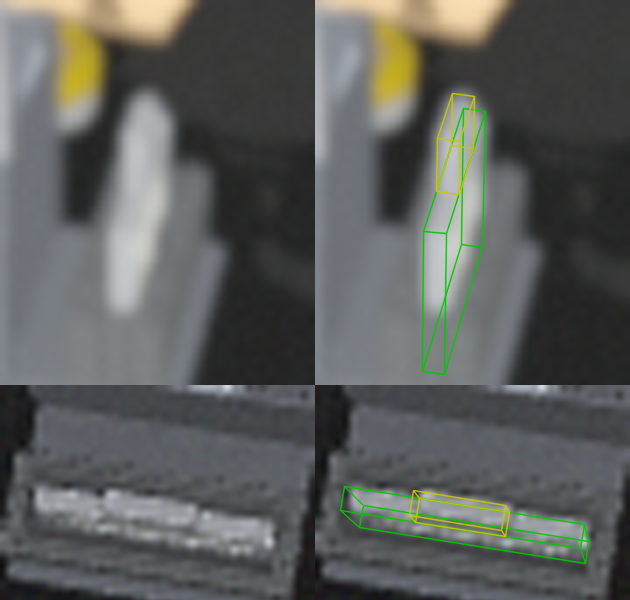

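Both views match the model of a fully seated plate, and the spare is held upright over the board. I'm handing in.

```bash
python3 -c "
from cell import ctrl
print(ctrl.hand_in());o=ctrl.observe();print(o['clock'],o['tool_pos'],o['width'])"
```

```text
the job is handed in; nothing more can be done
None
the job is handed in; nothing more can be done
```

The changeover is done and handed in, about 22.6 s into the 67 s limit.

- **Used plate:** I took it from the stand, lowered it into the open slot and let go, and it dropped the last stretch onto the slot floor. I then pressed on its tab with about 9 N. Contact came at 88 mm above the bench, which is the tab height of a fully seated plate. The final pictures from both cameras agree with that.
- **Flap and spare plate:** I opened the flap by its lug to about 1.8 rad, and it stayed open. The spare plate came straight up out of the bay.
- **Final hold:** The spare is gripped at 25 N and upright (tool within about 0.3° of vertical). It is within about 2 mm of the board's middle, with its lower edge about 15.7 cm above the board. That height comes from the arm's pose, not a separate measurement.
- **Checks that disagreed:** The two cameras placed the used plate a few millimetres apart before I picked it up, which I corrected from pictures taken during the approach and over the slot. While I held and moved the lug, the sensor showed side forces of up to about 7 N, well under the limits.
- **Other things on the bench:** The tin, the bushes and the purple look-alikes appear undisturbed in the last picture.

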